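# Change the cartridges in a bayonet docking station

### The arm

A 7-joint arm with a two-finger parallel gripper is mounted at the origin on the work surface. World frame = base frame: x ahead of the robot, y to its left, z up, the work surface at z = 0. Lengths are in m, angles in rad, forces in N, time in s.
With the tool pointing down it reaches from about 0.4 to 0.85 m from the base axis. Payload 10.4 kg.
Tool frame: the origin (TCP) lies at the very end of the fingers, on their centre line; the grasp point (between the pads) lies 19 mm behind it; z points along the fingers, y is the direction in which the jaws open and shut (so a half turn about z gives the same grasp; the last joint's range is limited). The gripper opens to 87 mm and grips with 3 to 60 N. Pads are 19 mm wide; open, the fingers measure 117 mm over their backs; the gripper's body (75 mm by 190 mm) begins 51 mm behind the grasp point.
Start: joints at [-1.342, 0.332, -0.065, 1.46, 0.022, 1.35, -0.088], TCP at [0.156, 0.605, 0.223] pointing down, gripper open.
Joint ranges: [-2.6, 2.6], [-0.5, 2.12], [-1.47, 1.34], [0.16, 2.42], [-1.27, 4.41], [0.06, 2.06], [-2.6, 2.6]. Speed limits (rad/s): [2.22, 2.22, 2.79, 2.79, 3.14, 3.14, 3.14].

### API

Orientations are given as a unit quaternion [x, y, z, w].
In Python, from bench import r, eyes, job gives the robot as it stands. The module is installed in compiled form; this text tells all that it offers.
- The arm moves only by the tool play_rows, never from a script. Its argument "motion" is a list of rows, each a list of 7 numbers: the shift along the tool's x, y, z as a fraction of full scale, then the turn, a rotation vector about the tool's x, y, z as a fraction of full scale, then the opening in per cent of the stroke, from 0 (shut) to 100 (fully open). A call has 1 to 5 rows; each row is the pose to reach, as a shift and turn from the pose commanded when the call began, along the tool's axes at that moment; what a row does not reach only later rows make up. Full scale, the value 1, is 0.2 m for a shift and 90 degrees for a turn. A row lasts 1/8 s, in which the tool goes at most 62.5 mm and 10.7 degrees, less where a joint would pass 70% of its speed; a pose out of reach is approached as far as the arm can. A call with a number of a shift or a turn outside -1 to 1 is refused whole. A call with a gripper value outside its range is refused whole. The fingers move at their own pace and stop on an object; "squeeze" is the grip in N (left out, the last holds). Time passes only in rows, so rows that repeat a pose let the fingers close. It gives the time, the measured TCP pose, the force and the opening at its end, in the units of the state.
- r.read_state(): the state, without advancing time (a new reading comes with each control period).
- eyes.camera(name): name is "side" or "top" or "wrist"; returns a dict with "image" (480x640x3 uint8, red, green, blue), "mtx" (3x3 intrinsics, pixels), "dist" ([k1, k2, p1, p2, k3] as OpenCV has them; the pictures are not rectified), "R" (3x3) and "t" (3): a world point X has camera coordinates R X + t. Camera axes: x right, y down, z forward; pixel columns grow to the right and rows downward; lengths in m; the calibration is good to about 2 mm. A picture is of the moment at which its call begins. There is no depth.
- job.close_job(): hands the job in, once; it reports no verdict.
Trained networks look in a picture, given as the dict that the camera call returned (one of the last four; its "shot" number tells which), for a name from the list of things; names that differ only in an ending like _2 or _b are one class to them, and where a whole thing is asked for, a point or a joint stands for the part that bears it (a point fixed in the world has none). Each returns a list of dicts, best first, with "p" (0 to 1); they miss things now and then, are a little off and sometimes report something else, mostly with a low value. They report only what shows in the picture. A call takes as long as a camera call.
- eyes.regions_of(picture, label): "region" (480x640 bool, what is visible of it) and "xy" ([column, row] in pixels, amid what is visible of it).
- eyes.landmark_of(picture, label): "xy" ([column, row] in pixels: a listed point, or the origin of a listed thing).
The state is a dict: "time": time; "joint_positions": joint angles; "joint_vel": joint speeds; "joint_torque": joint torques, N m; "ee_pos": TCP position; "eef_rot": TCP orientation; "ft_force": force on the tool from outside, world axes, zero at the start; "torque": the same for the moment, N m; "width": finger opening in m.
Only numpy, scipy, OpenCV 4.12 (cv2) and the standard library are available. Lean on these libraries where they do the work, as an engineer would, in place of code of your own. Each camera call takes 0.05 s, during which the arm holds its last target. There are 200 camera calls.

### The job

Take every spent cartridge (red handle) out of the docking station - push it down, turn it a quarter turn anticlockwise, lift - and leave it in the blue return tray. Then, while the docks are all empty, disinfect them with a full press of the orange nozzle cap on the canister, letting it spring back. Last, lock every fresh cartridge on the table (blue handle) into docks of your choice, one to a dock: slots, push down against the spring, quarter turn clockwise, let it rise so that it seats. Leave the other things on the counter where they stand.

Things in the scene. Friction and masses are not known exactly. Their poses are not given: they have to be found in the camera images.
- fresh1_c (a point): FRESH cartridge, blue handle and lugs, amber body, standing loose on the table; may be absent. Point: on its axis, half-way up (52 mm above its underside), z up. All cartridges are alike: 104 mm tall, 0.3 kg, on top an upright handle bar 60 mm long, 16 mm thick, from 64 to 104 mm above the underside: grasp it across its thickness about 88 mm up (tips clear of the body).
- fresh2_c (a point): FRESH cartridge, blue handle and lugs, amber body, standing loose on the table; may be absent. Point: on its axis, half-way up (52 mm above its underside), z up. Metal spigot 64 mm in diameter from 0 to 40 mm height (lowest 6 mm tapered to 52 mm), two opposite lugs on it 14 mm wide, 8 to 16 mm up, out to 45 mm from the axis; round body 70 mm in diameter from 40 to 64 mm.
- fresh3_c (a point): FRESH cartridge, blue handle and lugs, amber body, standing loose on the table; may be absent. Point: on its axis, half-way up (52 mm above its underside), z up. On every cartridge the handle bar and the two lugs lie along this point's x axis; half a turn makes no difference.
- spent1_c (a point): SPENT cartridge, red handle and lugs, grey body, else like the fresh ones; locked in dock 1 at the start, if present. Point: on its axis, half-way up (52 mm above its underside), z up.
- spent2_c (a point): SPENT cartridge, red handle and lugs, grey body, else like the fresh ones; locked in dock 2 at the start, if present. Point: on its axis, half-way up (52 mm above its underside), z up.
- spent3_c (a point): SPENT cartridge, red handle and lugs, grey body, else like the fresh ones; locked in dock 3 at the start, if present. Point: on its axis, half-way up (52 mm above its underside), z up.
- station: Docking station, a grey and white block 132 (x) x 370 (y) x 41 mm high, fixed, with three bayonet docks 118 mm apart along its y; origin at the centre of its underside. In each dock a sprung plunger carries the cartridge: inserted but not pushed, a cartridge stands with its underside 20 to 24 mm above the table.
- dock1 (a point): Dock 1 (at the station's -y end): on its vertical axis at its top face, 40 mm above the table, x along the slots. Mouth 68 mm across with two slots for the lugs, 24 mm wide, to 48 mm from the axis, along x (white marks; green marks on y show the locked handle). Docks are alike. Insert with the handle along x.
- dock2 (a point): Dock 2 (middle): on its vertical axis at its top face, 40 mm above the table, x along the slots. TO LOCK: push down (8 N or so beyond the weight) until the underside is 5 to 7 mm above the table (hard stop at 4; over 9 the lips block the turn), turn clockwise seen from above 90 degrees (80 to 100 do, then a stop), let it rise: it seats, underside 14 mm up, handle along y.
- dock3 (a point): Dock 3 (+y end): on its vertical axis at its top face, 40 mm above the table, x along the slots. A locked cartridge has its mid point 66 mm above the table and cannot turn back. TO UNLOCK: push down until its underside is 5 to 7 mm above the table, turn 90 degrees anticlockwise seen from above, let it rise, lift it straight out (clear of the dock with its underside above 41 mm).
- nozzle_top (a point): Middle of the top of the orange round nozzle cap (42 mm diameter, 20 mm high, spout towards the docks) on a white and green canister (64 mm diameter) bolted to the table behind the docks; top 143 mm above the table when up. It is pressed straight down by 10 mm against a spring (about 5 N at the bottom) and springs back.
- nozzle (a joint): How far the nozzle cap is pressed, m: 0 up, 0.010 fully down.
- tray_in (a point): Blue open return tray, outside 280 (x) x 160 (y) x 45 mm high, walls and floor 5 mm thick, fixed; the point is the centre of its inner floor, 5 mm above the table.
- saline_c (a point): Bystander, leave it alone: clear/white bottle with blue cap, 64 mm diameter, 150 mm tall; the point is its centre.
- pillpot_c (a point): Bystander, leave it alone: amber jar with white lid, 56 mm diameter, 80 mm tall; the point is its centre.
- carton_a_c (a point): Bystander, leave it alone: white carton 70 x 120 x 45 mm; the point is its centre.
- carton_b_c (a point): Bystander, leave it alone: orange carton 60 x 100 x 50 mm; the point is its centre.
- amber_case_c (a point): Bystander, leave it alone: flat amber case 100 x 130 x 30 mm; the point is its centre.
- cup_c (a point): Bystander, leave it alone: steel cup, 70 mm rim, 60 mm tall; the point is its centre.

How it is judged:
By the outcome, as a careful person would: the job done as asked, in the order asked, and still so for the second after the job is handed in, with the robot touching nothing.
Of spent1, spent2, spent3 only 2 to 3 are there at a start; the rules pass over those that are not, and their reading is None.
Of fresh1, fresh2, fresh3 only 2 to 3 are there at a start; the rules pass over those that are not, and their reading is None.
At some moment in a run one of fresh1, fresh2, fresh3 may be knocked a few centimetres aside while the robot is not near it.
Once in a run the grip may slacken for a moment while it holds something.
It also fails if it takes over 210 s, if anything falls off the work surface, if the arm or the gripper's body presses on something with over 40 N, if the wrist force passes 120 N, or if a joint passes its speed limit or range.

## Working session

There is one attempt and no reset: what is moved stays moved. The work goes in short steps, Python scripts to look and compute and a tool call to move; the robot and the scene stay as the last step left them, time stands still between calls to the robot, and variables do not carry over. Pictures are saved under pics/ and viewed, about 12 in all and at most 16, crops included, and the job is handed in when it is done.

Besides the shell and the picture viewer there is one more tool, called after ">>>" by a JSON object that holds its "op" and its "data", one argument or row to a line. play_rows: Moves the arm, as the interface text tells. Shift numbers are shares of 0.2 m and turn numbers shares of 90 degrees, none past 1 either way. Its arguments: {"type":"object","properties":{"motion":{"type":"array","items":{"type":"array","items":{"type":"number"}}},"squeeze":{"type":"number"}},"required":["motion"]}

```bash
ls; mkdir -p pics
cat > h.py <<'E'
import numpy as np, cv2
from bench import r, eyes, job
from scipy.spatial.transform import Rotation as Ro
def save(p,name,crop=None):
    im=cv2.cvtColor(p["image"],cv2.COLOR_RGB2BGR)
    if crop: a,b,c,d=crop; im=im[b:d,a:c]
    cv2.imwrite("pics/"+name,im)
def at_z(p,xy,z):
    K=np.array(p["mtx"],float);D=np.array(p["dist"],float)
    u=cv2.undistortPoints(np.array([[xy]],float),K,D)[0,0]
    R=np.array(p["R"]);t=np.array(p["t"]).ravel()
    d=R.T@np.array([u[0],u[1],1]);c=-R.T@t
    return c+d*(z-c[2])/d[2]
def proj(p,X):
    return cv2.projectPoints(np.array(X,float).reshape(-1,3),cv2.Rodrigues(np.array(p["R"]))[0],np.array(p["t"],float),np.array(p["mtx"],float),np.array(p["dist"],float))[0][:,0]
def st():
    s=r.read_state();print("t",round(s["time"],2),"pos",np.round(s["ee_pos"],4),"R",np.round(Ro.from_quat(s["eef_rot"]).as_matrix(),3).tolist(),"F",np.round(s["ft_force"],1),"w",round(float(s["width"]),4),"q",np.round(s["joint_positions"],2))
    return s
E
python3 - <<'E'
from h import *
st()
Z=dict(fresh1_c=.052,spent1_c=.066,spent2_c=.066,spent3_c=.066,dock1=.04,dock2=.04,dock3=.04,nozzle_top=.143,tray_in=.005,station=0,fresh2_c=.052,fresh3_c=.052,saline_c=.075,pillpot_c=.04,cup_c=.03,carton_a_c=.022,carton_b_c=.025,amber_case_c=.015)
for c in ("top","side"):
    p=eyes.camera(c);save(p,c+"0.png")
    print(c,"campos",np.round(-np.array(p["R"]).T@np.array(p["t"]).ravel(),3))
    for k,z in Z.items():
        for d in eyes.landmark_of(p,k):
            if d["p"]>.3: print(k,round(d["p"],2),np.round(d["xy"]),np.round(at_z(p,d["xy"],z),3)[:2])
E
```

```text
pics
t 0.0 pos [0.1556 0.6049 0.2217] R [[-0.968, 0.249, -0.0], [0.249, 0.968, -0.001], [-0.0, -0.001, -1.0]] F [ 0.8  1.  -0.1] w 0.087 q [-1.34  0.33 -0.06  1.46  0.02  1.35 -0.09]
top campos [0.396 0.027 1.123]
fresh1_c 0.92 [191. 278.] [0.535 0.341]
spent1_c 0.75 [365. 263.] [ 0.563 -0.089]
spent2_c 0.69 [313. 267.] [0.556 0.038]
spent2_c 0.34 [363. 260.] [ 0.57  -0.086]
spent3_c 0.88 [268. 268.] [0.556 0.149]
dock1 0.9 [268. 267.] [0.562 0.151]
dock1 0.87 [316. 267.] [0.559 0.032]
dock1 0.82 [364. 265.] [ 0.564 -0.091]
dock2 0.9 [268. 267.] [0.562 0.151]
dock2 0.87 [316. 267.] [0.559 0.032]
dock2 0.82 [364. 265.] [ 0.564 -0.091]
dock3 0.9 [268. 267.] [0.562 0.151]
dock3 0.87 [316. 267.] [0.559 0.032]
dock3 0.82 [364. 265.] [ 0.564 -0.091]
nozzle_top 0.71 [309. 207.] [0.685 0.044]
tray_in 0.77 [468. 295.] [ 0.484 -0.361]
tray_in 0.6 [267. 268.] [0.564 0.157]
tray_in 0.6 [318. 268.] [0.563 0.027]
tray_in 0.43 [160. 233.] [0.664 0.441]
station 0.58 [316. 268.] [0.564 0.032]
fresh2_c 0.97 [203. 235.] [0.644 0.314]
fresh3_c 0.81 [195. 321.] [0.431 0.326]
saline_c 0.8 [484. 218.] [ 0.
[... 667 characters left out ...]
[ 0.556 -0.086]
dock2 0.57 [339. 308.] [0.558 0.152]
dock3 0.88 [342. 266.] [0.555 0.03 ]
dock3 0.72 [343. 232.] [ 0.556 -0.086]
dock3 0.57 [339. 308.] [0.558 0.152]
nozzle_top 0.54 [282. 231.] [0.692 0.028]
tray_in 0.68 [372. 178.] [ 0.481 -0.36 ]
station 0.57 [342. 274.] [0.555 0.019]
station 0.39 [411. 388.] [0.411 0.306]
fresh2_c 0.85 [295. 366.] [0.638 0.303]
fresh2_c 0.43 [265. 209.] [ 0.76  -0.145]
fresh3_c 0.62 [411. 389.] [0.42  0.336]
saline_c 0.78 [309. 150.] [ 0.667 -0.388]
pillpot_c 0.97 [370. 441.] [0.494 0.431]
cup_c 0.57 [293. 178.] [ 0.707 -0.313]
carton_a_c 0.68 [263. 209.] [ 0.775 -0.18 ]
carton_b_c 0.73 [276. 440.] [0.657 0.433]
amber_case_c 0.72 [244. 300.] [0.772 0.124]
```

View pics/top0.png

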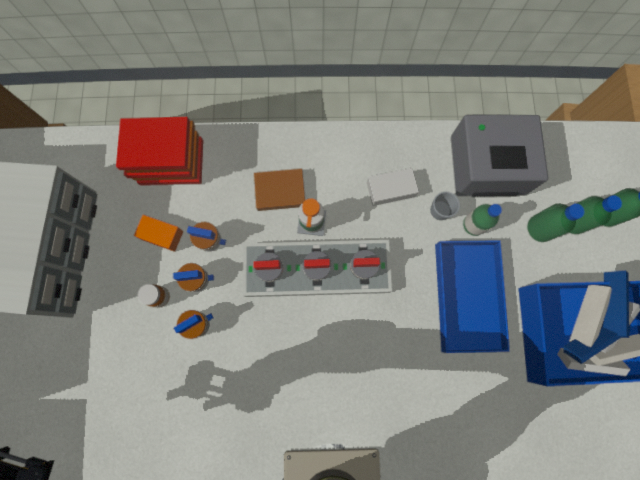

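View pics/side0.png

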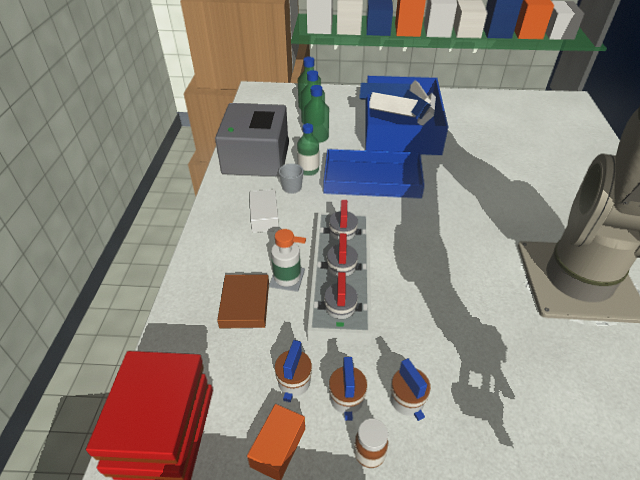

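All three spent and all three fresh cartridges are present. In the top view the red handles are at (268,265), (317,264) and (366,262). The fresh ones are at (204,234), (190,276) and (190,322), and the tray is around (472,296). Next I'll write a move planner and go above the docks.

```bash
cat >> h.py <<'E'
def Rt(yaw):
    c,s=np.cos(np.radians(yaw)),np.sin(np.radians(yaw))
    y=np.array([c,s,0]);z=np.array([0,0,-1.]);return np.column_stack([np.cross(y,z),y,z])
def plan(wps,s=None):
    """wps: list of (x,y,z,yaw of jaw axis deg). prints one row per call with repeat counts"""
    s=s or r.read_state();P=np.array(s["ee_pos"]);R=Ro.from_quat(s["eef_rot"]).as_matrix()
    for (x,y,z,yaw) in wps:
        X=np.array([x,y,z]);Rg=Rt(yaw);rv=Ro.from_matrix(R.T@Rg).as_rotvec()
        n=max(1,int(np.ceil(max(np.linalg.norm(X-P)/.058,np.degrees(np.linalg.norm(rv))/10.2))))
        calls=int(np.ceil(n/5));P0,R0=P,R;nn=int(np.ceil(n/calls))
        for i in range(calls):
            f=(i+1)/calls;P1=P0+(X-P0)*f;R1=R0@Ro.from_rotvec(rv*f).as_matrix()
            sh=R.T@(P1-P)/.2;tu=Ro.from_matrix(R.T@R1).as_rotvec()/(np.pi/2)
            print([round(float(v),3)+0. for v in [*sh,*tu]],"rows",nn,"->",np.round(P1,3))
            P,R=P1,R1
E
python3 - <<'E'
from h import *
plan([(.45,.35,.25,30),(.557,.149,.22,0)])
E
```

```text
[-0.872, -0.435, -0.069, 0.0, 0.0, 0.253] rows 4 -> [0.303 0.478 0.236]
[-0.972, -0.063, -0.069, 0.0, 0.0, 0.253] rows 4 -> [0.45 0.35 0.25]
[-1.138, -0.039, 0.15, 0.0, 0.0, 0.333] rows 4 -> [0.557 0.149 0.22 ]
```

>>> {"op": "play_rows", "data": {
  "motion": [
    [-0.436, -0.218, -0.035, 0, 0, 0.127, 100],
    [-0.872, -0.435, -0.069, 0, 0, 0.253, 100],
    [-0.872, -0.435, -0.069, 0, 0, 0.253, 100],
    [-0.872, -0.435, -0.069, 0, 0, 0.253, 100]
  ],
  "squeeze": 50
}}

```text
time: 2.4
ee_pos: [0.3075, 0.4743, 0.2372]
eef_rot: [0.323, 0.947, 0.0, 0.001]
ft_force: [-1.2, 0.4, -0.6]
width: 0.0871
```

>>> {"op": "play_rows", "data": {
  "motion": [
    [-0.486, -0.032, -0.035, 0, 0, 0.127, 100],
    [-0.972, -0.063, -0.069, 0, 0, 0.253, 100],
    [-0.972, -0.063, -0.069, 0, 0, 0.253, 100],
    [-0.972, -0.063, -0.069, 0, 0, 0.253, 100]
  ]
}}

```text
time: 2.9
ee_pos: [0.4535, 0.3467, 0.2506]
eef_rot: [0.503, 0.865, 0.0, 0.001]
ft_force: [-1.2, 0.8, -0.1]
width: 0.0867
```

```bash
sed -i 's/calls=int(np.ceil(n\/5))/calls=max(int(np.ceil(n\/5)),int(np.ceil(np.abs(X-P).max()\/.15)))/' h.py
python3 - <<'E'
from h import *
st()
plan([(.557,.149,.22,0)])
E
```

```text
t 2.9 pos [0.4535 0.3467 0.2506] R [[-0.495, 0.869, 0.002], [0.869, 0.495, -0.001], [-0.001, 0.001, -1.0]] F [-1.2  0.8 -0.1] w 0.0867 q [-0.96  0.19  0.26  1.58 -0.05  1.37 -0.18]
[-0.557, -0.02, 0.077, 0.0, 0.0, 0.165] rows 2 -> [0.505 0.248 0.235]
[-0.544, 0.124, 0.077, 0.0, 0.0, 0.165] rows 2 -> [0.557 0.149 0.22 ]
```

>>> {"op": "play_rows", "data": {
  "motion": [
    [-0.28, -0.01, 0.04, 0, 0, 0.08, 100],
    [-0.557, -0.02, 0.077, 0, 0, 0.165, 100],
    [-0.557, -0.02, 0.077, 0, 0, 0.165, 100]
  ]
}}

```text
time: 3.28
ee_pos: [0.5037, 0.2482, 0.2343]
eef_rot: [0.61, 0.792, -0.001, 0.0]
ft_force: [-0.2, 0.4, 0.2]
width: 0.0871
```

>>> {"op": "play_rows", "data": {
  "motion": [
    [-0.27, 0.06, 0.04, 0, 0, 0.08, 100],
    [-0.544, 0.124, 0.077, 0, 0, 0.165, 100],
    [-0.544, 0.124, 0.077, 0, 0, 0.165, 100],
    [-0.544, 0.124, 0.077, 0, 0, 0.165, 100]
  ]
}}

```text
time: 3.78
ee_pos: [0.5543, 0.1553, 0.2192]
eef_rot: [0.704, 0.71, 0.0, -0.0]
ft_force: [-0.5, 0.6, -0.0]
width: 0.087
```

Run:
```python
from h import *
st()
p=eyes.camera("wrist");save(p,"w1.png")
print("cam",np.round(-np.array(p["R"]).T@np.array(p["t"]).ravel(),3),np.round(p["R"],2).tolist())
for k,z in dict(spent3_c=.066,dock3=.04).items():
    for d in eyes.landmark_of(p,k):
        if d["p"]>.3: print(k,round(d["p"],2),np.round(d["xy"]),np.round(at_z(p,d["xy"],z),4)[:2])
    for d in eyes.regions_of(p,k)[:3]: print("reg",d["p"],np.round(d["xy"]),d["region"].sum())
```

```text
t 3.77 pos [0.5543 0.1553 0.2192] R [[-0.009, 1.0, -0.001], [1.0, 0.009, 0.001], [0.001, -0.001, -1.0]] F [-0.5  0.6 -0. ] w 0.087 q [-0.73  0.23  0.45  1.62 -0.1   1.31 -0.26]
cam [0.555 0.222 0.382] [[1.0, 0.01, -0.0], [0.01, -0.97, 0.25], [0.0, -0.25, -0.97]]
spent3_c 0.57 [320. 236.] [0.5569 0.1464]
reg 0.68 [319. 238.] 6630
reg 0.86 [303. 195.] 19144
```

View pics/w1.png

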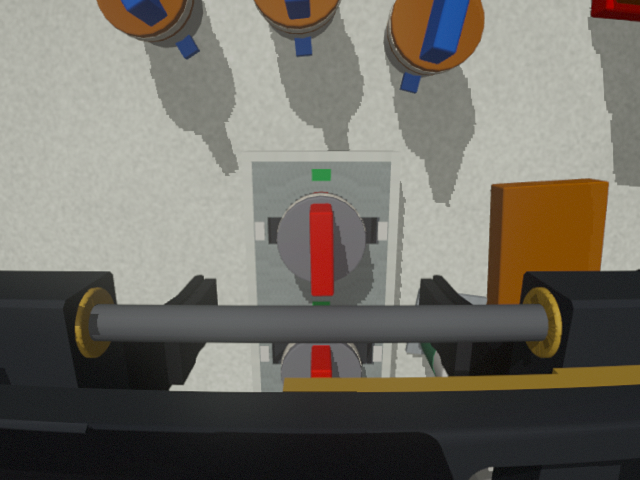

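Run:
```python
from h import *
p=eyes.camera("wrist")
im=p["image"].astype(int)
R,G,B=im[...,0],im[...,1],im[...,2]
red=(R>150)&(G<90)&(B<90);red[:180]=0;red[310:]=0
ys,xs=np.where(red);print("red",xs.min(),xs.max(),ys.min(),ys.max())
for row in (215,240,265,285): 
    c=np.where(red[row])[0]; print(row,c.min(),c.max(),[np.round(at_z(p,(v,row),.118),4)[:2] for v in (c.min(),c.max()+1)])
ls=red[:,:].sum(1)
print("ends",at_z(p,(321,ys.min()),.118),at_z(p,(321,ys.max()+1),.118))
gr=(G>R+50)&(G>B+30)&(np.arange(480)[:,None]<200); ys,xs=np.where(gr);print("green",xs.min(),xs.max(),ys.min(),ys.max(),at_z(p,(xs.mean(),ys.mean()),.041))
# station border columns at row 180 & 250
for row in (185,): print([ (c,im[row,c].tolist()) for c in range(240,262,2)],[ (c,im[row,c].tolist()) for c in range(384,404,2)])
print("edges",[np.round(at_z(p,(c,185),.041),4)[:2] for c in (252,398)])
```

```text
red 309 590 181 293
215 309 330 [array([0.5497, 0.1721]), array([0.5642, 0.1722])]
240 310 331 [array([0.5504, 0.155 ]), array([0.5652, 0.1552])]
265 311 331 [array([0.5512, 0.1374]), array([0.5655, 0.1376])]
285 311 331 [array([0.5513, 0.1229]), array([0.5658, 0.123 ])]
ends [0.55734586 0.19456949 0.118     ] [0.5582651  0.11631177 0.118     ]
green 312 329 168 179 [0.55751555 0.19310023 0.041     ]
[(240, [183, 184, 174]), (242, [184, 185, 176]), (244, [182, 182, 173]), (246, [181, 182, 173]), (248, [181, 182, 172]), (250, [181, 183, 173]), (252, [148, 152, 145]), (254, [130, 135, 130]), (256, [131, 138, 132]), (258, [129, 134, 130]), (260, [132, 138, 133])] [(384, [132, 138, 133]), (386, [128, 134, 128]), (388, [130, 137, 130]), (390, [178, 180, 170]), (392, [181, 183, 172]), (394, [180, 181, 172]), (396, [181, 182, 172]), (398, [181, 182, 173]), (400, [122, 123, 115]), (402, [178, 180, 170])]
edges [array([0.4999, 0.183 ]), array([0.623 , 0.1843])]
```

Run:
```python
from h import *
plan([(.558,.1475,.085,-1)])
```

```text
[-0.034, 0.017, 0.672, 0.0, 0.0, 0.016] rows 3 -> [0.558 0.148 0.085]
```

>>> {"op": "play_rows", "data": {
  "motion": [
    [-0.034, 0.017, 0.2, 0, 0, 0.016, 100],
    [-0.034, 0.017, 0.4, 0, 0, 0.016, 100],
    [-0.034, 0.017, 0.55, 0, 0, 0.016, 100],
    [-0.034, 0.017, 0.672, 0, 0, 0.016, 100],
    [-0.034, 0.017, 0.672, 0, 0, 0.016, 100]
  ]
}}

```text
time: 4.7
ee_pos: [0.5571, 0.1464, 0.0835]
eef_rot: [0.714, 0.7, -0.001, -0.001]
ft_force: [-0.9, 0.2, -0.2]
width: 0.0873
```

Run:
```python
from h import *
st();p=eyes.camera("wrist");save(p,"w2.png",(150,150,520,400));st()
plan([(.558,.1475,.084,-1)])
```

```text
t 4.7 pos [0.5571 0.1464 0.0835] R [[0.019, 1.0, -0.003], [1.0, -0.019, -0.001], [-0.001, -0.003, -1.0]] F [-0.9  0.2 -0.2] w 0.0873 q [-0.69  0.36  0.43  1.77 -0.17  1.05 -0.22]
t 4.75 pos [0.558  0.1465 0.0849] R [[0.019, 1.0, -0.001], [1.0, -0.019, -0.0], [-0.0, -0.001, -1.0]] F [-0.8 -0.2  1.8] w 0.0873 q [-0.69  0.36  0.43  1.77 -0.17  1.05 -0.22]
[0.005, 0.0, 0.005, -0.001, 0.0, -0.001] rows 1 -> [0.558 0.148 0.084]
```

View pics/w2.png

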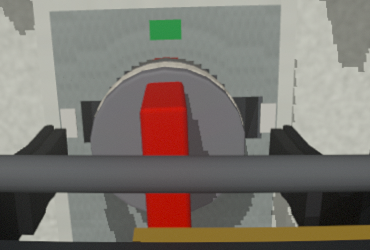

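The handle sits centred between the fingers (crop cols 142–188, fingers at about 20 and 320). I'll close, then push 8 mm.

>>> {"op": "play_rows", "data": {
  "motion": [
    [0, 0, 0, 0, 0, 0, 0],
    [0, 0, 0, 0, 0, 0, 0],
    [0, 0, 0, 0, 0, 0, 0],
    [0, 0, 0, 0, 0, 0, 0],
    [0, 0, 0, 0, 0, 0, 0]
  ],
  "squeeze": 55
}}

```text
time: 5.38
ee_pos: [0.5583, 0.1464, 0.085]
eef_rot: [0.714, 0.7, 0.0, -0.0]
ft_force: [0.2, -0.4, 0.2]
width: 0.0445
```

>>> {"op": "play_rows", "data": {
  "motion": [
    [0, 0, 0.02, 0, 0, 0, 0],
    [0, 0, 0.04, 0, 0, 0, 0],
    [0, 0, 0.04, 0, 0, 0, 0],
    [0, 0, 0.04, 0, 0, 0, 0]
  ]
}}

```text
time: 5.88
ee_pos: [0.5579, 0.1465, 0.0769]
eef_rot: [0.714, 0.7, -0.0, -0.0]
ft_force: [-3.3, 0.6, 4.9]
width: 0.0155
```

The fingers closed only at the end of the push. I'll release, go back up and regrip at the proper height.

>>> {"op": "play_rows", "data": {
  "motion": [
    [0, 0, 0, 0, 0, 0, 30],
    [0, 0, -0.02, 0, 0, 0, 30],
    [0, 0, -0.04, 0, 0, 0, 30],
    [0, 0, -0.04, 0, 0, 0, 0],
    [0, 0, -0.04, 0, 0, 0, 0]
  ]
}}

```text
time: 6.5
ee_pos: [0.5581, 0.1463, 0.0849]
eef_rot: [0.714, 0.7, -0.0, -0.0]
ft_force: [-1.3, 0.1, 3.9]
width: 0.0154
```

>>> {"op": "play_rows", "data": {
  "motion": [
    [0, 0, 0, 0, 0, 0, 0],
    [0, 0, 0, 0, 0, 0, 0],
    [0, 0, 0, 0, 0, 0, 0]
  ]
}}

```text
time: 6.88
ee_pos: [0.5582, 0.1463, 0.0849]
eef_rot: [0.714, 0.7, -0.0, -0.0]
ft_force: [-2.4, -0.6, 1.8]
width: 0.0158
```

>>> {"op": "play_rows", "data": {
  "motion": [
    [0, 0, 0.02, 0, 0, 0, 0],
    [0, 0, 0.04, 0, 0, 0, 0],
    [0, 0, 0.042, 0, 0, 0, 0],
    [0, 0, 0.042, 0, 0, 0, 0]
  ]
}}

```text
time: 7.38
ee_pos: [0.5583, 0.1464, 0.0768]
eef_rot: [0.714, 0.7, 0.0, -0.0]
ft_force: [-4.5, -0.6, 7.7]
width: 0.0154
```

>>> {"op": "play_rows", "data": {
  "motion": [
    [0, 0, 0, 0, 0, -0.1, 0],
    [0, 0, 0, 0, 0, -0.2, 0],
    [0, 0, 0, 0, 0, -0.3, 0],
    [0, 0, 0, 0, 0, -0.4, 0],
    [0, 0, 0, 0, 0, -0.5, 0]
  ]
}}

```text
time: 8.0
ee_pos: [0.5591, 0.1462, 0.0773]
eef_rot: [0.39, 0.921, 0.0, 0.001]
ft_force: [-2.1, -1.2, 8.4]
width: 0.0158
```

>>> {"op": "play_rows", "data": {
  "motion": [
    [0, 0, 0, 0, 0, -0.1, 0],
    [0, 0, 0, 0, 0, -0.2, 0],
    [0, 0, 0, 0, 0, -0.3, 0],
    [0, 0, 0, 0, 0, -0.4, 0],
    [0, 0, 0, 0, 0, -0.5, 0]
  ]
}}

```text
time: 8.62
ee_pos: [0.5589, 0.1457, 0.0772]
eef_rot: [0.008, 1.0, -0.0, 0.001]
ft_force: [-3.7, -2.5, 8.0]
width: 0.0155
```

>>> {"op": "play_rows", "data": {
  "motion": [
    [0, 0, 0, 0, 0, 0, 0],
    [0, 0, -0.03, 0, 0, 0, 0],
    [0, 0, -0.06, 0, 0, 0, 0],
    [0, 0, -0.09, 0, 0, 0, 0],
    [0, 0, -0.12, 0, 0, 0, 0]
  ]
}}

```text
time: 9.25
ee_pos: [0.5578, 0.1467, 0.1004]
eef_rot: [0.009, 1.0, 0.0, -0.001]
ft_force: [-0.2, -0.4, -3.5]
width: 0.0155
```

Run:
```python
from h import *
st();p=eyes.camera("wrist");save(p,"w3.png",(150,150,520,400));st()
```

```text
t 9.25 pos [0.5578 0.1467 0.1004] R [[-1.0, 0.019, -0.001], [0.019, 1.0, 0.0], [0.001, 0.0, -1.0]] F [-0.2 -0.4 -3.5] w 0.0155 q [-0.48  0.32  0.17  1.74 -0.06  1.08  1.26]
t 9.3 pos [0.5581 0.1467 0.1012] R [[-1.0, 0.019, -0.0], [0.019, 1.0, 0.0], [0.0, 0.0, -1.0]] F [-0.5 -0.6 -2.2] w 0.0154 q [-0.48  0.32  0.17  1.74 -0.06  1.08  1.26]
```

View pics/w3.png

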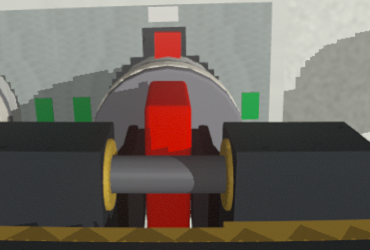

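Run:
```python
from h import *
plan([(.558,.146,.22,89),(.553,-.362,.225,75),(.553,-.362,.08,75)])
```

```text
[0.001, -0.003, -0.594, 0.0, 0.0, -0.001] rows 3 -> [0.558 0.146 0.22 ]
[-0.005, -0.635, -0.006, 0.0, 0.0, 0.039] rows 3 -> [0.557 0.019 0.221]
[-0.044, -0.634, -0.006, 0.0, 0.0, 0.039] rows 3 -> [ 0.556 -0.108  0.222]
[-0.082, -0.63, -0.006, 0.0, 0.0, 0.039] rows 3 -> [ 0.554 -0.235  0.224]
[-0.12, -0.623, -0.006, 0.0, 0.0, 0.039] rows 3 -> [ 0.553 -0.362  0.225]
[0.0, 0.0, 0.725, 0.0, 0.0, 0.0] rows 3 -> [ 0.553 -0.362  0.08 ]
```

>>> {"op": "play_rows", "data": {
  "motion": [
    [0, 0, -0.2, 0, 0, 0, 0],
    [0, 0, -0.4, 0, 0, 0, 0],
    [0, 0, -0.594, 0, 0, 0, 0]
  ]
}}

```text
time: 9.68
ee_pos: [0.558, 0.1466, 0.2204]
eef_rot: [0.009, 1.0, 0.0, -0.0]
ft_force: [0.4, 0.3, -3.2]
width: 0.0162
```

>>> {"op": "play_rows", "data": {
  "motion": [
    [0, -0.21, 0, 0, 0, 0.01, 0],
    [0, -0.42, 0, 0, 0, 0.025, 0],
    [-0.005, -0.635, -0.006, 0, 0, 0.039, 0]
  ]
}}

```text
time: 10.05
ee_pos: [0.5564, 0.0185, 0.2203]
eef_rot: [0.04, 0.999, 0.0, -0.0]
ft_force: [0.4, 0.1, -3.2]
width: 0.0159
```

>>> {"op": "play_rows", "data": {
  "motion": [
    [-0.01, -0.21, 0, 0, 0, 0.01, 0],
    [-0.03, -0.42, 0, 0, 0, 0.025, 0],
    [-0.044, -0.634, -0.006, 0, 0, 0.039, 0]
  ]
}}

```text
time: 10.42
ee_pos: [0.5552, -0.1086, 0.2215]
eef_rot: [0.071, 0.997, 0.0, -0.0]
ft_force: [0.9, 0.4, -3.3]
width: 0.0155
```

>>> {"op": "play_rows", "data": {
  "motion": [
    [-0.03, -0.21, 0, 0, 0, 0.01, 0],
    [-0.05, -0.42, 0, 0, 0, 0.025, 0],
    [-0.082, -0.63, -0.006, 0, 0, 0.039, 0]
  ]
}}

```text
time: 10.8
ee_pos: [0.5536, -0.2356, 0.2226]
eef_rot: [0.101, 0.995, 0.0, -0.0]
ft_force: [1.4, 0.5, -3.0]
width: 0.0157
```

>>> {"op": "play_rows", "data": {
  "motion": [
    [-0.04, -0.21, 0, 0, 0, 0.01, 0],
    [-0.08, -0.42, 0, 0, 0, 0.025, 0],
    [-0.12, -0.623, -0.006, 0, 0, 0.039, 0],
    [-0.12, -0.623, -0.006, 0, 0, 0.039, 0]
  ]
}}

```text
time: 11.3
ee_pos: [0.5505, -0.3654, 0.2234]
eef_rot: [0.134, 0.991, -0.001, -0.001]
ft_force: [-0.1, 1.8, -2.4]
width: 0.0155
```

Run:
```python
from h import *
p=eyes.camera("side");save(p,"s1.png",(150,50,550,400));st()
p=eyes.camera("top")
im=p["image"].astype(int);b=((im[...,2]>im[...,0]+60)&(im[...,2]>90)).astype(np.uint8)
n,l,s,c=cv2.connectedComponentsWithStats(b)
for i in range(1,n):
    if s[i,4]>300: print(s[i],c[i])
plan([(.553,-.362,.08,75)])
```

```text
t 11.35 pos [ 0.5515 -0.3629  0.2234] R [[-0.965, 0.264, -0.001], [0.264, 0.965, 0.0], [0.001, -0.0, -1.0]] F [ 0.6 -0.6 -2.4] w 0.0157 q [ 0.15  0.44  0.5   1.38 -0.21  1.38  1.96]
[ 436  241   70  112 5753] [467.0575352 300.4463758]
[-0.005, -0.003, 0.717, 0.001, -0.001, -0.002] rows 3 -> [ 0.553 -0.362  0.08 ]
```

View pics/s1.png

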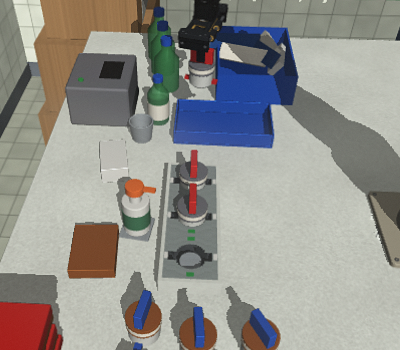

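>>> {"op": "play_rows", "data": {
  "motion": [
    [0, 0, 0.25, 0, 0, 0, 0],
    [0, 0, 0.5, 0, 0, 0, 0],
    [0, 0, 0.68, 0, 0, 0, 0],
    [0, 0, 0.725, 0, 0, 0, 0],
    [0, 0, 0.728, 0, 0, 0, 0]
  ]
}}

```text
time: 12.02
ee_pos: [0.5531, -0.3608, 0.0794]
eef_rot: [0.131, 0.991, 0.0, 0.0]
ft_force: [0.5, -1.3, -3.0]
width: 0.0155
```

>>> {"op": "play_rows", "data": {
  "motion": [
    [0, 0, 0, 0, 0, 0, 40],
    [0, 0, 0, 0, 0, 0, 40],
    [0, 0, 0, 0, 0, 0, 40],
    [0, 0, -0.3, 0, 0, 0, 45],
    [0, 0, -0.7, 0, 0, 0, 60]
  ]
}}

```text
time: 12.65
ee_pos: [0.5518, -0.3615, 0.2023]
eef_rot: [0.132, 0.991, 0.0, -0.001]
ft_force: [1.2, -0.2, 0.1]
width: 0.043
```

Run:
```python
from h import *
st()
plan([(.558,-.089,.2,0)])
```

```text
t 12.65 pos [ 0.5518 -0.3615  0.2023] R [[-0.965, 0.261, -0.001], [0.261, 0.965, 0.0], [0.001, 0.0, -1.0]] F [ 1.2 -0.2  0.1] w 0.043 q [ 0.15  0.45  0.5   1.41 -0.22  1.34  1.97]
[0.163, 0.662, 0.006, 0.0, 0.0, 0.416] rows 4 -> [ 0.555 -0.225  0.201]
[0.532, 0.426, 0.006, 0.0, 0.0, 0.416] rows 4 -> [ 0.558 -0.089  0.2  ]
```

>>> {"op": "play_rows", "data": {
  "motion": [
    [0.04, 0.16, 0, 0, 0, 0.1, 60],
    [0.08, 0.33, 0, 0, 0, 0.2, 80],
    [0.12, 0.5, 0, 0, 0, 0.3, 100],
    [0.163, 0.662, 0.006, 0, 0, 0.416, 100]
  ]
}}

```text
time: 13.15
ee_pos: [0.5555, -0.2242, 0.2002]
eef_rot: [0.445, 0.895, 0.0, 0.0]
ft_force: [0.8, 0.5, -0.2]
width: 0.0747
```

>>> {"op": "play_rows", "data": {
  "motion": [
    [0.13, 0.1, 0, 0, 0, 0.1, 100],
    [0.26, 0.2, 0, 0, 0, 0.2, 100],
    [0.4, 0.32, 0, 0, 0, 0.3, 100],
    [0.532, 0.426, 0.006, 0, 0, 0.416, 100],
    [0.532, 0.426, 0.006, 0, 0, 0.416, 100]
  ]
}}

```text
time: 13.78
ee_pos: [0.5588, -0.0858, 0.1987]
eef_rot: [0.706, 0.708, 0.001, -0.0]
ft_force: [-0.3, 0.1, 0.7]
width: 0.087
```

```bash
cat >> h.py <<'E'
def bar(p,color="red",zt=.118,box=(200,100,440,300)):
    """fit bar's top face: segmentation, then the brightest face; returns mask rect"""
    im=p["image"].astype(int);R,G,B=im[...,0],im[...,1],im[...,2]
    m=((R>130)&(G<90)&(B<90)) if color=="red" else ((B>100)&(B>R+60)&(B>G+50))
    a,b,c,d=box;k=np.zeros_like(m);k[b:d,a:c]=1;m&=k.astype(bool)
    n,l,s,c=cv2.connectedComponentsWithStats(m.astype(np.uint8))
    i=1+np.argmax(s[1:,4]);ys,xs=np.where(l==i)
    v=im[ys,xs].max(1);print("bar box",s[i],"bright pct",np.percentile(v,[5,25,50,75,95]))
    W=np.array([at_z(p,(x,y),zt)[:2] for x,y in zip(xs,ys)])
    rect=cv2.minAreaRect(W.astype(np.float32)*1000);print("rect mm",np.round(rect[0],1),np.round(rect[1],1),round(rect[2],1))
    return W
E
python3 - <<'E'
from h import *
st();p=eyes.camera("wrist");save(p,"w4.png",(150,100,520,480));st()
bar(p)
im=p["image"].astype(int);G=im[...,1]
gr=((G>im[...,0]+50)&(G>im[...,2]+30)).astype(np.uint8)
n,l,s,c=cv2.connectedComponentsWithStats(gr)
for i in range(1,n):
    if s[i,4]>40: print(s[i],np.round(at_z(p,c[i],.041),4))
E
```

```text
t 13.78 pos [ 0.5588 -0.0858  0.1987] R [[-0.002, 1.0, 0.0], [1.0, 0.002, 0.001], [0.001, 0.0, -1.0]] F [-0.3  0.1  0.7] w 0.087 q [-0.45  0.23  0.61  1.69 -0.14  1.27  0.19]
t 13.82 pos [ 0.5586 -0.088   0.1989] R [[-0.003, 1.0, 0.0], [1.0, 0.003, 0.0], [0.0, 0.0, -1.0]] F [ 0.2 -1.1  0.2] w 0.087 q [-0.44  0.23  0.61  1.69 -0.14  1.27  0.2 ]
bar box [ 305  201   26   99 2404] bright pct [151. 173. 177. 178. 180.]
rect mm [560.  -87.4] [15.3 63.7] 1.1
[308 136  20  12 231] [ 0.5598 -0.0208  0.041 ]
[308 165  20  12 228] [ 0.5595 -0.043   0.041 ]
```

View pics/w4.png

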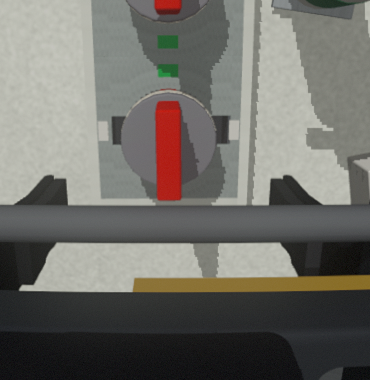

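The bar of dock 1 is at crop cols 157–181, centred between the fingers, with green marks at (167,41) and (167,70). The fit gives dock 1 ≈ (0.560, −0.090), with the station yaw about 0.5°.

Run:
```python
from h import *
plan([(.5597,-.090,.085,0.5)])
```

```text
[-0.01, 0.005, 0.569, 0.0, 0.0, -0.004] rows 2 -> [ 0.56  -0.09   0.085]
```

>>> {"op": "play_rows", "data": {
  "motion": [
    [-0.01, 0.005, 0.2, 0, 0, -0.004, 55],
    [-0.01, 0.005, 0.4, 0, 0, -0.004, 55],
    [-0.01, 0.005, 0.54, 0, 0, -0.004, 55],
    [-0.01, 0.005, 0.569, 0, 0, -0.004, 55],
    [-0.01, 0.005, 0.569, 0, 0, -0.004, 0]
  ]
}}

```text
time: 14.45
ee_pos: [0.5597, -0.092, 0.0856]
eef_rot: [0.705, 0.709, 0.0, 0.0]
ft_force: [0.3, 0.5, 0.8]
width: 0.0452
```

>>> {"op": "play_rows", "data": {
  "motion": [
    [0, 0, 0, 0, 0, 0, 0],
    [0, 0, 0, 0, 0, 0, 0],
    [0, 0, 0, 0, 0, 0, 0],
    [0, 0, 0, 0, 0, 0, 0],
    [0, 0, 0, 0, 0, 0, 0]
  ]
}}

```text
time: 15.08
ee_pos: [0.5596, -0.0911, 0.0852]
eef_rot: [0.705, 0.709, 0.0, 0.0]
ft_force: [-1.8, 1.1, 4.8]
width: 0.0157
```

>>> {"op": "play_rows", "data": {
  "motion": [
    [0, 0, 0.02, 0, 0, 0, 0],
    [0, 0, 0.04, 0, 0, 0, 0],
    [0, 0, 0.042, 0, 0, 0, 0],
    [0, 0, 0.042, 0, 0, 0, 0]
  ]
}}

```text
time: 15.58
ee_pos: [0.5596, -0.0911, 0.0769]
eef_rot: [0.705, 0.709, 0.0, 0.0]
ft_force: [-2.3, 0.2, 8.4]
width: 0.0161
```

>>> {"op": "play_rows", "data": {
  "motion": [
    [0, 0, 0, 0, 0, -0.1, 0],
    [0, 0, 0, 0, 0, -0.2, 0],
    [0, 0, 0, 0, 0, -0.3, 0],
    [0, 0, 0, 0, 0, -0.4, 0],
    [0, 0, 0, 0, 0, -0.5, 0]
  ]
}}

```text
time: 16.2
ee_pos: [0.5606, -0.0911, 0.0774]
eef_rot: [0.378, 0.926, 0.001, 0.001]
ft_force: [0.7, 0.3, 8.2]
width: 0.0156
```

>>> {"op": "play_rows", "data": {
  "motion": [
    [0, 0, 0, 0, 0, -0.1, 0],
    [0, 0, 0, 0, 0, -0.2, 0],
    [0, 0, 0, 0, 0, -0.3, 0],
    [0, 0, 0, 0, 0, -0.4, 0],
    [0, 0, 0, 0, 0, -0.5, 0]
  ]
}}

```text
time: 16.82
ee_pos: [0.5605, -0.0911, 0.0774]
eef_rot: [-0.005, 1.0, 0.0, 0.001]
ft_force: [-0.4, 0.3, 8.6]
width: 0.0157
```

>>> {"op": "play_rows", "data": {
  "motion": [
    [0, 0, 0, 0, 0, 0, 0],
    [0, 0, -0.03, 0, 0, 0, 0],
    [0, 0, -0.06, 0, 0, 0, 0],
    [0, 0, -0.09, 0, 0, 0, 0],
    [0, 0, -0.12, 0, 0, 0, 0]
  ]
}}

```text
time: 17.45
ee_pos: [0.5585, -0.0911, 0.1]
eef_rot: [-0.003, 1.0, 0.0, -0.001]
ft_force: [-0.3, 0.3, -2.7]
width: 0.0153
```

Run:
```python
from h import *
st()
plan([(.5597,-.091,.22,90),(.39,-.362,.22,20)])
```

```text
t 17.45 pos [ 0.5585 -0.0911  0.1   ] R [[-1.0, -0.006, -0.002], [-0.006, 1.0, 0.0], [0.002, 0.0, -1.0]] F [-0.3  0.3 -2.7] w 0.0153 q [-0.18  0.31  0.3   1.78 -0.1   1.07  1.74]
[-0.005, 0.0, -0.6, 0.0, -0.001, 0.004] rows 3 -> [ 0.56  -0.091  0.22 ]
[0.424, -0.677, 0.0, 0.0, 0.0, 0.389] rows 4 -> [ 0.475 -0.226  0.22 ]
[-0.041, -0.798, 0.0, 0.0, 0.0, 0.389] rows 4 -> [ 0.39  -0.362  0.22 ]
```

>>> {"op": "play_rows", "data": {
  "motion": [
    [0, 0, -0.2, 0, 0, 0, 0],
    [0, 0, -0.4, 0, 0, 0, 0],
    [-0.005, 0, -0.6, 0, 0, 0, 0]
  ]
}}

```text
time: 17.82
ee_pos: [0.5595, -0.0911, 0.2211]
eef_rot: [-0.003, 1.0, 0.0, -0.001]
ft_force: [0.8, -0.4, -2.1]
width: 0.0157
```

>>> {"op": "play_rows", "data": {
  "motion": [
    [0.1, -0.16, 0, 0, 0, 0.1, 0],
    [0.2, -0.33, 0, 0, 0, 0.2, 0],
    [0.3, -0.5, 0, 0, 0, 0.3, 0],
    [0.41, -0.677, 0, 0, 0, 0.389, 0]
  ]
}}

```text
time: 18.32
ee_pos: [0.4778, -0.2277, 0.2199]
eef_rot: [0.3, 0.954, 0.0, -0.001]
ft_force: [0.2, 0.8, -2.5]
width: 0.0157
```

>>> {"op": "play_rows", "data": {
  "motion": [
    [-0.01, -0.2, 0, 0, 0, 0.1, 0],
    [-0.02, -0.4, 0, 0, 0, 0.2, 0],
    [-0.03, -0.6, 0, 0, 0, 0.3, 0],
    [-0.04, -0.798, 0, 0, 0, 0.389, 0],
    [-0.04, -0.798, 0, 0, 0, 0.389, 0]
  ]
}}

```text
time: 18.95
ee_pos: [0.392, -0.3653, 0.2201]
eef_rot: [0.574, 0.819, -0.001, -0.001]
ft_force: [0.9, 0.8, -1.9]
width: 0.0157
```

>>> {"op": "play_rows", "data": {
  "motion": [
    [0, 0, 0.25, 0, 0, 0, 0],
    [0, 0, 0.5, 0, 0, 0, 0],
    [0, 0, 0.65, 0, 0, 0, 0],
    [0, 0, 0.7, 0, 0, 0, 0],
    [0, 0, 0.703, 0, 0, 0, 0]
  ]
}}

```text
time: 19.58
ee_pos: [0.3952, -0.3624, 0.0799]
eef_rot: [0.571, 0.821, 0.0, -0.0]
ft_force: [0.0, -0.3, -2.0]
width: 0.0159
```

>>> {"op": "play_rows", "data": {
  "motion": [
    [0, 0, 0.013, 0, 0, 0, 0],
    [0, 0, 0.013, 0, 0, 0, 40],
    [0, 0, 0.013, 0, 0, 0, 40],
    [0, 0, 0.013, 0, 0, 0, 40],
    [0, 0, 0.013, 0, 0, 0, 40]
  ]
}}

```text
time: 20.2
ee_pos: [0.395, -0.3629, 0.0774]
eef_rot: [0.571, 0.821, 0.0, 0.0]
ft_force: [-0.7, 0.0, 0.3]
width: 0.0345
```

>>> {"op": "play_rows", "data": {
  "motion": [
    [0, 0, -0.2, 0, 0, 0, 40],
    [0, 0, -0.4, 0, 0, 0, 40],
    [0, 0, -0.6, 0, 0, 0, 60]
  ]
}}

```text
time: 20.58
ee_pos: [0.3948, -0.3628, 0.1985]
eef_rot: [0.571, 0.821, 0.0, -0.0]
ft_force: [0.0, 0.5, -0.3]
width: 0.0392
```

Run:
```python
from h import *
p=eyes.camera("side");save(p,"s2.png",(200,120,520,350));st()
plan([(.475,-.2,.21,10),(.5588,.028,.2,0.5),(.5588,.028,.085,.5)])
```

```text
t 20.62 pos [ 0.3964 -0.3644  0.2037] R [[-0.347, 0.938, 0.006], [0.938, 0.347, -0.003], [-0.005, 0.004, -1.0]] F [ 1.4 -1.8  5. ] w 0.0426 q [ 0.07  0.16  0.65  1.75 -0.1   1.26  1.1 ]
[0.317, 0.327, -0.016, 0.002, 0.001, 0.057] rows 2 -> [ 0.436 -0.282  0.207]
[0.345, 0.297, -0.016, 0.002, 0.001, 0.057] rows 2 -> [ 0.475 -0.2    0.21 ]
[0.525, 0.305, 0.025, 0.0, 0.0, 0.053] rows 3 -> [ 0.517 -0.086  0.205]
[0.548, 0.261, 0.025, 0.0, 0.0, 0.053] rows 3 -> [0.559 0.028 0.2  ]
[0.0, 0.0, 0.575, 0.0, 0.0, 0.0] rows 2 -> [0.559 0.028 0.085]
```

View pics/s2.png

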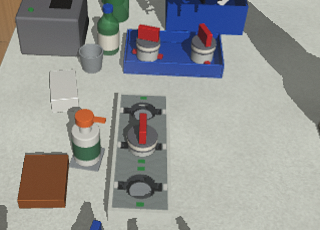

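Both spent cartridges stand upright in the tray, at crop (148,40) and (203,42). Next is dock 2.

>>> {"op": "play_rows", "data": {
  "motion": [
    [0.16, 0.16, -0.01, 0, 0, 0.03, 60],
    [0.317, 0.327, -0.016, 0, 0, 0.057, 60]
  ]
}}

```text
time: 20.88
ee_pos: [0.4346, -0.28, 0.2007]
eef_rot: [0.609, 0.793, 0.0, 0.0]
ft_force: [1.1, 0.3, -0.4]
width: 0.0512
```

>>> {"op": "play_rows", "data": {
  "motion": [
    [0.17, 0.15, -0.01, 0, 0, 0.03, 60],
    [0.345, 0.297, -0.016, 0, 0, 0.057, 60]
  ]
}}

```text
time: 21.12
ee_pos: [0.4741, -0.1972, 0.2037]
eef_rot: [0.643, 0.766, 0.0, 0.0]
ft_force: [0.7, 0.1, 0.4]
width: 0.052
```

>>> {"op": "play_rows", "data": {
  "motion": [
    [0.18, 0.1, 0.01, 0, 0, 0.02, 60],
    [0.35, 0.2, 0.02, 0, 0, 0.035, 60],
    [0.525, 0.305, 0.025, 0, 0, 0.053, 60]
  ]
}}

```text
time: 21.5
ee_pos: [0.5155, -0.0833, 0.1984]
eef_rot: [0.674, 0.739, 0.0, -0.0]
ft_force: [0.1, 0.1, 0.1]
width: 0.0523
```

>>> {"op": "play_rows", "data": {
  "motion": [
    [0.18, 0.09, 0.01, 0, 0, 0.02, 60],
    [0.36, 0.18, 0.02, 0, 0, 0.035, 60],
    [0.548, 0.261, 0.025, 0, 0, 0.053, 60],
    [0.548, 0.261, 0.025, 0, 0, 0.053, 60],
    [0.548, 0.261, 0.025, 0, 0, 0.053, 60]
  ]
}}

```text
time: 22.12
ee_pos: [0.557, 0.0288, 0.1934]
eef_rot: [0.704, 0.71, -0.0, 0.0]
ft_force: [0.4, 0.1, 1.1]
width: 0.0523
```

Run:
```python
from h import *
p=eyes.camera("wrist");st();bar(p)
plan([(.5588,.028,.085,.5)])
```

```text
t 22.18 pos [0.557  0.0282 0.1936] R [[-0.008, 1.0, -0.0], [1.0, 0.008, -0.0], [-0.0, -0.0, -1.0]] F [-0.1 -0.5 -0.3] w 0.0524 q [-0.43  0.2   0.35  1.7  -0.07  1.25 -0.07]
bar box [ 306  197   26  102 2526] bright pct [162. 187. 190. 192. 193.]
rect mm [558.6  30. ] [15.1 63.9] 1.1
[-0.001, 0.009, 0.543, 0.0, 0.0, -0.001] rows 2 -> [0.559 0.028 0.085]
```

>>> {"op": "play_rows", "data": {
  "motion": [
    [0, 0.009, 0.2, 0, 0, 0, 50],
    [0, 0.009, 0.4, 0, 0, 0, 50],
    [0, 0.009, 0.52, 0, 0, 0, 50],
    [0, 0.009, 0.543, 0, 0, 0, 50],
    [0, 0.009, 0.543, 0, 0, 0, 0]
  ]
}}

```text
time: 22.8
ee_pos: [0.5593, 0.0289, 0.0858]
eef_rot: [0.704, 0.71, 0.0, 0.0]
ft_force: [0.3, -0.6, 0.2]
width: 0.0391
```

>>> {"op": "play_rows", "data": {
  "motion": [
    [0, 0, 0, 0, 0, 0, 0],
    [0, 0, 0, 0, 0, 0, 0],
    [0, 0, 0, 0, 0, 0, 0],
    [0, 0, 0, 0, 0, 0, 0],
    [0, 0, 0, 0, 0, 0, 0]
  ]
}}

```text
time: 23.42
ee_pos: [0.5591, 0.0296, 0.0853]
eef_rot: [0.704, 0.71, 0.0, 0.0]
ft_force: [-2.0, 0.8, 3.9]
width: 0.0157
```

>>> {"op": "play_rows", "data": {
  "motion": [
    [0, 0, 0.02, 0, 0, 0, 0],
    [0, 0, 0.04, 0, 0, 0, 0],
    [0, 0, 0.042, 0, 0, 0, 0],
    [0, 0, 0.042, 0, 0, 0, 0]
  ]
}}

```text
time: 23.92
ee_pos: [0.5591, 0.0296, 0.0771]
eef_rot: [0.704, 0.71, 0.0, 0.0]
ft_force: [-3.4, -0.2, 7.7]
width: 0.0163
```

>>> {"op": "play_rows", "data": {
  "motion": [
    [0, 0, 0, 0, 0, -0.1, 0],
    [0, 0, 0, 0, 0, -0.2, 0],
    [0, 0, 0, 0, 0, -0.3, 0],
    [0, 0, 0, 0, 0, -0.4, 0],
    [0, 0, 0, 0, 0, -0.5, 0]
  ]
}}

```text
time: 24.55
ee_pos: [0.5594, 0.0291, 0.0773]
eef_rot: [0.376, 0.926, 0.0, 0.0]
ft_force: [-3.2, -1.2, 8.7]
width: 0.0157
```

>>> {"op": "play_rows", "data": {
  "motion": [
    [0, 0, 0, 0, 0, -0.1, 0],
    [0, 0, 0, 0, 0, -0.2, 0],
    [0, 0, 0, 0, 0, -0.3, 0],
    [0, 0, 0, 0, 0, -0.4, 0],
    [0, 0, 0, 0, 0, -0.5, 0]
  ]
}}

```text
time: 25.18
ee_pos: [0.5588, 0.028, 0.077]
eef_rot: [-0.006, 1.0, -0.001, -0.0]
ft_force: [-4.1, -4.4, 8.7]
width: 0.0155
```

>>> {"op": "play_rows", "data": {
  "motion": [
    [0, 0, 0, 0, 0, 0, 0],
    [0, 0, -0.03, 0, 0, 0, 0],
    [0, 0, -0.06, 0, 0, 0, 0],
    [0, 0, -0.09, 0, 0, 0, 0],
    [0, 0, -0.12, 0, 0, 0, 0]
  ]
}}

```text
time: 25.8
ee_pos: [0.5579, 0.0296, 0.1001]
eef_rot: [-0.005, 1.0, -0.0, -0.001]
ft_force: [-2.7, -3.3, -5.3]
width: 0.0156
```

Run:
```python
from h import *
st()
plan([(.5588,.028,.22,90),(.472,-.380,.22,20),(.472,-.38,.0775,20)])
```

```text
t 25.8 pos [0.5579 0.0296 0.1001] R [[-1.0, -0.009, -0.002], [-0.009, 1.0, -0.0], [0.002, -0.0, -1.0]] F [-2.7 -3.3 -5.3] w 0.0156 q [-0.21  0.29  0.09  1.79 -0.03  1.07  1.47]
[-0.003, -0.008, -0.6, 0.0, -0.001, 0.006] rows 3 -> [0.559 0.028 0.22 ]
[0.145, -0.68, 0.0, 0.0, 0.0, 0.259] rows 3 -> [ 0.53  -0.108  0.22 ]
[-0.136, -0.682, 0.0, 0.0, 0.0, 0.259] rows 3 -> [ 0.501 -0.244  0.22 ]
[-0.395, -0.572, 0.0, 0.0, 0.0, 0.259] rows 3 -> [ 0.472 -0.38   0.22 ]
[0.0, 0.0, 0.713, 0.0, 0.0, 0.0] rows 3 -> [ 0.472 -0.38   0.077]
```

>>> {"op": "play_rows", "data": {
  "motion": [
    [0, 0, -0.2, 0, 0, 0, 0],
    [0, 0, -0.4, 0, 0, 0, 0],
    [0, -0.008, -0.6, 0, 0, 0, 0]
  ]
}}

```text
time: 26.18
ee_pos: [0.5592, 0.0295, 0.2223]
eef_rot: [-0.005, 1.0, 0.001, 0.001]
ft_force: [1.3, -0.0, -2.3]
width: 0.0152
```

>>> {"op": "play_rows", "data": {
  "motion": [
    [0.05, -0.22, 0, 0, 0, 0.09, 0],
    [0.1, -0.45, 0, 0, 0, 0.17, 0],
    [0.145, -0.68, 0, 0, 0, 0.259, 0]
  ]
}}

```text
time: 26.55
ee_pos: [0.5314, -0.1084, 0.2211]
eef_rot: [0.199, 0.98, 0.001, 0.001]
ft_force: [0.9, -0.3, -3.3]
width: 0.0156
```

>>> {"op": "play_rows", "data": {
  "motion": [
    [-0.04, -0.22, 0, 0, 0, 0.09, 0],
    [-0.09, -0.45, 0, 0, 0, 0.17, 0],
    [-0.136, -0.682, 0, 0, 0, 0.259, 0]
  ]
}}

```text
time: 26.92
ee_pos: [0.5041, -0.2449, 0.2211]
eef_rot: [0.393, 0.92, 0.001, 0.001]
ft_force: [1.0, 0.2, -2.7]
width: 0.0153
```

>>> {"op": "play_rows", "data": {
  "motion": [
    [-0.13, -0.19, 0, 0, 0, 0.09, 0],
    [-0.26, -0.38, 0, 0, 0, 0.17, 0],
    [-0.395, -0.572, 0, 0, 0, 0.259, 0],
    [-0.395, -0.572, 0, 0, 0, 0.259, 0],
    [-0.395, -0.572, 0, 0, 0, 0.259, 0]
  ]
}}

```text
time: 27.55
ee_pos: [0.4768, -0.3798, 0.2205]
eef_rot: [0.569, 0.823, 0.001, 0.0]
ft_force: [-0.2, 1.3, -1.7]
width: 0.0156
```

Run:
```python
from h import *
st()
plan([(.472,-.38,.078,20)])
```

```text
t 27.55 pos [ 0.4768 -0.3798  0.2205] R [[-0.353, 0.935, 0.001], [0.935, 0.353, 0.001], [0.001, 0.001, -1.0]] F [-0.2  1.3 -1.7] w 0.0156 q [ 0.21  0.32  0.49  1.53 -0.15  1.33  1.08]
[0.007, -0.024, 0.713, 0.001, 0.0, 0.008] rows 3 -> [ 0.472 -0.38   0.078]
```

>>> {"op": "play_rows", "data": {
  "motion": [
    [0.007, -0.024, 0.25, 0, 0, 0, 0],
    [0.007, -0.024, 0.5, 0, 0, 0, 0],
    [0.007, -0.024, 0.67, 0, 0, 0, 0],
    [0.007, -0.024, 0.713, 0, 0, 0, 0],
    [0.007, -0.024, 0.716, 0, 0, 0, 0]
  ]
}}

```text
time: 28.18
ee_pos: [0.472, -0.3803, 0.0784]
eef_rot: [0.569, 0.823, 0.001, 0.0]
ft_force: [-0.0, -0.2, -2.3]
width: 0.0159
```

>>> {"op": "play_rows", "data": {
  "motion": [
    [0, 0, 0, 0, 0, 0, 0],
    [0, 0, 0, 0, 0, 0, 40],
    [0, 0, 0, 0, 0, 0, 40],
    [0, 0, 0, 0, 0, 0, 40],
    [0, 0, 0, 0, 0, 0, 40]
  ]
}}

```text
time: 28.8
ee_pos: [0.4708, -0.3813, 0.0775]
eef_rot: [0.569, 0.822, 0.0, 0.0]
ft_force: [0.4, -0.7, -0.1]
width: 0.0344
```

>>> {"op": "play_rows", "data": {
  "motion": [
    [0, 0, -0.2, 0, 0, 0, 40],
    [0, 0, -0.4, 0, 0, 0, 40],
    [0, 0, -0.6, 0, 0, 0, 40],
    [0, 0, -0.8, 0, 0, 0, 0]
  ]
}}

```text
time: 29.3
ee_pos: [0.4706, -0.3812, 0.2388]
eef_rot: [0.569, 0.822, 0.0, 0.0]
ft_force: [0.4, 0.7, -0.8]
width: 0.0303
```

Run:
```python
from h import *
st()
p=eyes.camera("top")
for k,z in dict(spent1_c=.057,nozzle_top=.143).items():
    for d in eyes.landmark_of(p,k):
        if d["p"]>.3: print(k,round(d["p"],2),np.round(d["xy"]),np.round(at_z(p,d["xy"],z),4)[:2])
im=p["image"].astype(int)
o=((im[...,0]>180)&(im[...,1]>60)&(im[...,1]<140)&(im[...,2]<70)).astype(np.uint8)
n,l,s,c=cv2.connectedComponentsWithStats(o)
for i in range(1,n):
    if s[i,4]>60: print("or",s[i],np.round(c[i]),np.round(at_z(p,c[i],.143),4))
plan([(.58,-.1,.25,0),(.66,.036,.25,0)])
```

```text
t 29.3 pos [ 0.4706 -0.3812  0.2388] R [[-0.351, 0.936, 0.0], [0.936, 0.351, 0.0], [0.0, 0.0, -1.0]] F [ 0.4  0.7 -0.8] w 0.0303 q [ 0.2   0.3   0.5   1.52 -0.14  1.37  1.08]
spent1_c 0.78 [477. 327.] [ 0.4016 -0.3588]
nozzle_top 0.72 [309. 209.] [0.6815 0.0448]
nozzle_top 0.67 [316. 267.] [0.545  0.0297]
nozzle_top 0.49 [268. 265.] [0.5504 0.1404]
[0.565, 0.502, -0.026, 0.001, 0.001, 0.114] rows 3 -> [ 0.526 -0.241  0.245]
[0.645, 0.393, -0.026, 0.001, 0.001, 0.114] rows 3 -> [ 0.58 -0.1   0.25]
[0.68, 0.4, 0.0, 0.0, 0.0, 0.0] rows 3 -> [0.66  0.036 0.25 ]
```

>>> {"op": "play_rows", "data": {
  "motion": [
    [0.19, 0.17, -0.01, 0, 0, 0.04, 0],
    [0.38, 0.33, -0.02, 0, 0, 0.08, 0],
    [0.565, 0.502, -0.026, 0, 0, 0.114, 0]
  ]
}}

```text
time: 29.82
ee_pos: [0.5249, -0.2386, 0.2416]
eef_rot: [0.641, 0.767, -0.0, -0.001]
ft_force: [1.5, 0.5, -0.2]
width: 0.0007
```

>>> {"op": "play_rows", "data": {
  "motion": [
    [0.21, 0.13, -0.01, 0, 0, 0.04, 0],
    [0.43, 0.26, -0.02, 0, 0, 0.08, 0],
    [0.645, 0.393, -0.026, 0, 0, 0.114, 0]
  ]
}}

```text
time: 30.2
ee_pos: [0.5792, -0.0974, 0.2468]
eef_rot: [0.707, 0.707, -0.0, -0.001]
ft_force: [0.1, -0.2, -0.5]
width: 0.0004
```

>>> {"op": "play_rows", "data": {
  "motion": [
    [0.22, 0.15, 0, 0, 0, 0, 0],
    [0.45, 0.3, 0, 0, 0, 0, 0],
    [0.68, 0.45, 0, 0, 0, 0, 0],
    [0.68, 0.45, 0, 0, 0, 0, 0],
    [0.68, 0.45, 0, 0, 0, 0, 0]
  ]
}}

```text
time: 30.82
ee_pos: [0.6687, 0.0362, 0.2466]
eef_rot: [0.707, 0.707, -0.001, -0.0]
ft_force: [-1.0, -1.2, -0.2]
width: 0.0005
```

Run:
```python
from h import *
p=eyes.camera("wrist");save(p,"w5.png",(150,50,550,450));st()
for d in eyes.landmark_of(p,"nozzle_top"): print(round(d["p"],2),np.round(d["xy"]),np.round(at_z(p,d["xy"],.143),4)[:2])
```

```text
t 30.88 pos [0.6686 0.0354 0.2472] R [[0.001, 1.0, -0.001], [1.0, -0.001, -0.001], [-0.001, -0.001, -1.0]] F [-0.1 -0.9 -0.7] w 0.0007 q [-0.34  0.43  0.31  1.31 -0.13  1.43 -0.04]
0.77 [345. 235.] [0.6879 0.0395]
```

View pics/w5.png

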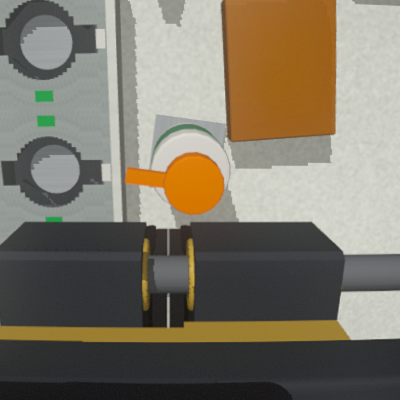

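The cap's centre is at crop (194,184), matching the network: (0.688, 0.0395). Docks 2 and 3 show empty. I'll move over the cap and press.

>>> {"op": "play_rows", "data": {
  "motion": [
    [0.021, 0.097, 0.2, 0, 0, 0, 0],
    [0.021, 0.097, 0.35, 0, 0, 0, 0],
    [0.021, 0.097, 0.48, 0, 0, 0, 0],
    [0.021, 0.097, 0.48, 0, 0, 0, 0],
    [0.021, 0.097, 0.48, 0, 0, 0, 0]
  ]
}}

```text
time: 31.55
ee_pos: [0.689, 0.0404, 0.1535]
eef_rot: [0.707, 0.707, 0.001, 0.001]
ft_force: [0.2, 0.5, 0.9]
width: 0.0004
```

>>> {"op": "play_rows", "data": {
  "motion": [
    [0, 0, 0.03, 0, 0, 0, 0],
    [0, 0, 0.06, 0, 0, 0, 0],
    [0, 0, 0.08, 0, 0, 0, 0],
    [0, 0, 0.08, 0, 0, 0, 0]
  ]
}}

```text
time: 32.05
ee_pos: [0.689, 0.0411, 0.1362]
eef_rot: [0.707, 0.707, 0.0, 0.0]
ft_force: [1.8, -0.4, 4.1]
width: 0.0006
```

>>> {"op": "play_rows", "data": {
  "motion": [
    [0, 0, 0.007, 0, 0, 0, 0],
    [0, 0, 0.014, 0, 0, 0, 0],
    [0, 0, 0.018, 0, 0, 0, 0],
    [0, 0, 0.018, 0, 0, 0, 0]
  ]
}}

```text
time: 32.55
ee_pos: [0.689, 0.0411, 0.1335]
eef_rot: [0.707, 0.707, 0.001, 0.0]
ft_force: [0.6, -0.2, 10.6]
width: 0.0005
```

>>> {"op": "play_rows", "data": {
  "motion": [
    [0, 0, 0.004, 0, 0, 0, 0],
    [0, 0, 0.004, 0, 0, 0, 0],
    [0, 0, 0.004, 0, 0, 0, 0]
  ]
}}

```text
time: 32.92
ee_pos: [0.689, 0.0411, 0.1334]
eef_rot: [0.707, 0.707, 0.001, 0.001]
ft_force: [-1.9, -1.2, 14.5]
width: 0.0007
```

>>> {"op": "play_rows", "data": {
  "motion": [
    [0, 0, -0.05, 0, 0, 0, 0],
    [0, 0, -0.1, 0, 0, 0, 0],
    [0, 0, -0.3, 0, 0, 0, 0],
    [0, 0, -0.5, 0, 0, 0, 0]
  ]
}}

```text
time: 33.42
ee_pos: [0.6876, 0.0413, 0.2318]
eef_rot: [0.707, 0.708, -0.001, -0.001]
ft_force: [0.3, -0.2, 0.7]
width: 0.0003
```

Run:
```python
from h import *
p=eyes.camera("top");save(p,"t2.png",(130,180,530,380));st()
for k in ("fresh1_c",):
    for d in eyes.landmark_of(p,k): print(round(d["p"],2),np.round(d["xy"]),np.round(at_z(p,d["xy"],.052),4)[:2])
for d in eyes.landmark_of(p,"fresh2_c"): print(round(d["p"],2),np.round(d["xy"]),np.round(at_z(p,d["xy"],.052),4)[:2])
for d in eyes.landmark_of(p,"fresh3_c"): print(round(d["p"],2),np.round(d["xy"]),np.round(at_z(p,d["xy"],.052),4)[:2])
plan([(.57,.20,.24,0),(.535,.34,.2,0)])
```

```text
t 33.48 pos [0.6896 0.0413 0.2383] R [[-0.001, 1.0, 0.005], [1.0, 0.001, 0.001], [0.001, 0.005, -1.0]] F [ 0.1 -0.4  5.6] w 0.0003 q [-0.33  0.48  0.31  1.26 -0.14  1.42 -0.04]
0.59 [193. 278.] [0.5351 0.3359]
0.55 [202. 233.] [0.6491 0.3176]
0.64 [204. 233.] [0.6485 0.312 ]
0.51 [472. 294.] [ 0.4837 -0.3543]
0.71 [192. 322.] [0.4281 0.3326]
0.35 [474. 267.] [ 0.5505 -0.3655]
[0.397, -0.295, -0.021, 0.0, 0.0, 0.0] rows 2 -> [0.629 0.121 0.236]
[0.397, -0.295, -0.021, 0.0, 0.0, 0.0] rows 2 -> [0.57 0.2  0.24]
[0.7, -0.175, 0.2, 0.0, 0.0, 0.0] rows 3 -> [0.535 0.34  0.2  ]
```

View pics/t2.png

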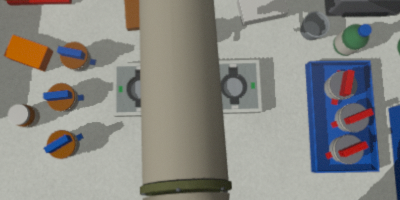

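Three red cartridges stand in the tray (crop (348,85), (352,118), (348,150)), and dock 1 shows empty at (235,85). On to the fresh ones, with a close look at fresh1.

>>> {"op": "play_rows", "data": {
  "motion": [
    [0.2, -0.15, -0.01, 0, 0, 0, 30],
    [0.397, -0.295, -0.02, 0, 0, 0, 60]
  ]
}}

```text
time: 33.88
ee_pos: [0.6276, 0.1211, 0.2333]
eef_rot: [0.707, 0.707, -0.002, -0.001]
ft_force: [0.7, 1.4, -0.2]
width: 0.0134
```

>>> {"op": "play_rows", "data": {
  "motion": [
    [0.2, -0.15, -0.01, 0, 0, 0, 80],
    [0.397, -0.295, -0.02, 0, 0, 0, 100]
  ]
}}

```text
time: 34.12
ee_pos: [0.5681, 0.201, 0.2377]
eef_rot: [0.707, 0.708, -0.001, -0.001]
ft_force: [0.8, 0.2, 0.0]
width: 0.0322
```

>>> {"op": "play_rows", "data": {
  "motion": [
    [0.23, -0.06, 0.06, 0, 0, 0, 100],
    [0.46, -0.12, 0.13, 0, 0, 0, 100],
    [0.7, -0.175, 0.2, 0, 0, 0, 100],
    [0.7, -0.175, 0.2, 0, 0, 0, 100],
    [0.7, -0.175, 0.2, 0, 0, 0, 100]
  ]
}}

```text
time: 34.75
ee_pos: [0.5348, 0.3389, 0.1982]
eef_rot: [0.707, 0.707, -0.001, 0.0]
ft_force: [1.8, -1.1, 0.7]
width: 0.0813
```

Run:
```python
from h import *
p=eyes.camera("wrist");save(p,"w6.png",(100,100,600,350));st()
bar(p,"blue",.104,(200,120,440,310))
for d in eyes.landmark_of(p,"fresh1_c")[:3]: print(round(d["p"],2),np.round(d["xy"]),np.round(at_z(p,d["xy"],.052),4)[:2])
```

```text
t 34.8 pos [0.5354 0.3383 0.1988] R [[0.0, 1.0, -0.001], [1.0, -0.0, -0.001], [-0.001, -0.001, -1.0]] F [ 1.1 -0.9  0.4] w 0.084 q [-0.76  0.36  0.16  1.48 -0.06  1.31 -0.59]
bar box [ 306  193   30   95 2123] bright pct [144. 163. 165. 166. 168.]
rect mm [537.5 340.3] [15.  63.3] 5.6
0.89 [320. 228.] [0.5373 0.3371]
0.45 [172. 233.] [0.4202 0.3329]
```

View pics/w6.png

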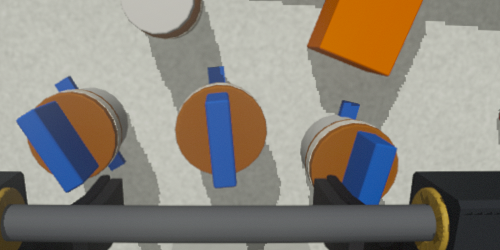

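Run:
```python
from h import *
plan([(.5373,.3382,.071,5.5)])
```

```text
[0.001, 0.008, 0.641, 0.0, 0.001, -0.062] rows 3 -> [0.537 0.338 0.071]
```

>>> {"op": "play_rows", "data": {
  "motion": [
    [0, 0.008, 0.2, 0, 0, -0.062, 50],
    [0, 0.008, 0.4, 0, 0, -0.062, 50],
    [0, 0.008, 0.6, 0, 0, -0.062, 50],
    [0, 0.008, 0.641, 0, 0, -0.062, 50],
    [0, 0.008, 0.641, 0, 0, -0.062, 0]
  ]
}}

```text
time: 35.48
ee_pos: [0.5374, 0.3393, 0.0721]
eef_rot: [0.672, 0.741, 0.0, 0.0]
ft_force: [0.2, 0.2, 0.3]
width: 0.0452
```

>>> {"op": "play_rows", "data": {
  "motion": [
    [0, 0, 0, 0, 0, 0, 0],
    [0, 0, 0, 0, 0, 0, 0],
    [0, 0, 0, 0, 0, 0, 0],
    [0, 0, 0, 0, 0, 0, 0],
    [0, 0, 0, 0, 0, 0, 0]
  ]
}}

```text
time: 36.1
ee_pos: [0.537, 0.3401, 0.072]
eef_rot: [0.671, 0.741, 0.001, 0.0]
ft_force: [-1.1, -0.2, 5.5]
width: 0.0154
```

>>> {"op": "play_rows", "data": {
  "motion": [
    [0, 0, -0.03, 0, 0, 0, 0],
    [0, 0, -0.2, 0, 0, 0, 0],
    [0, 0, -0.4, 0, 0, 0, 0],
    [0, 0, -0.6, 0, 0, 0, 0],
    [0, 0, -0.78, 0, 0, 0, 0]
  ]
}}

```text
time: 36.72
ee_pos: [0.5365, 0.3396, 0.2284]
eef_rot: [0.671, 0.741, -0.0, -0.0]
ft_force: [0.7, -0.0, -2.8]
width: 0.0154
```

Run:
```python
from h import *
st()
plan([(.557,.146,.225,50),(.5597,-.0905,.225,90.5),(.5597,-.0905,.125,90.5)])
```

```text
t 36.73 pos [0.5365 0.3396 0.2284] R [[-0.098, 0.995, -0.0], [0.995, 0.098, -0.0], [-0.0, -0.0, -1.0]] F [ 0.7 -0.  -2.8] w 0.0154 q [-0.75  0.35  0.15  1.43 -0.05  1.36 -0.5 ]
[-0.487, 0.003, 0.009, 0.0, 0.0, -0.246] rows 3 -> [0.547 0.243 0.227]
[-0.452, -0.18, 0.009, 0.0, 0.0, -0.246] rows 3 -> [0.557 0.146 0.225]
[-0.385, -0.449, 0.0, 0.0, 0.0, -0.225] rows 3 -> [0.558 0.028 0.225]
[-0.206, -0.554, 0.0, 0.0, 0.0, -0.225] rows 3 -> [ 0.56  -0.09   0.225]
[0.0, 0.0, 0.5, 0.0, 0.0, 0.0] rows 2 -> [ 0.56  -0.09   0.125]
```

>>> {"op": "play_rows", "data": {
  "motion": [
    [-0.16, 0, 0, 0, 0, -0.08, 0],
    [-0.32, 0, 0.01, 0, 0, -0.16, 0],
    [-0.487, 0.003, 0.009, 0, 0, -0.246, 0]
  ]
}}

```text
time: 37.1
ee_pos: [0.5464, 0.2418, 0.2248]
eef_rot: [0.515, 0.857, -0.001, -0.0]
ft_force: [0.6, 0.3, -3.2]
width: 0.0157
```

>>> {"op": "play_rows", "data": {
  "motion": [
    [-0.15, -0.06, 0, 0, 0, -0.08, 0],
    [-0.3, -0.12, 0.01, 0, 0, -0.16, 0],
    [-0.452, -0.18, 0.009, 0, 0, -0.246, 0]
  ]
}}

```text
time: 37.48
ee_pos: [0.5567, 0.1449, 0.2231]
eef_rot: [0.341, 0.94, -0.0, -0.001]
ft_force: [0.7, -0.2, -3.1]
width: 0.0158
```

>>> {"op": "play_rows", "data": {
  "motion": [
    [-0.13, -0.15, 0, 0, 0, -0.08, 0],
    [-0.26, -0.3, 0, 0, 0, -0.15, 0],
    [-0.385, -0.449, 0, 0, 0, -0.225, 0]
  ]
}}

```text
time: 37.85
ee_pos: [0.5578, 0.0264, 0.2233]
eef_rot: [0.17, 0.985, -0.0, -0.0]
ft_force: [1.0, 1.2, -4.4]
width: 0.016
```

>>> {"op": "play_rows", "data": {
  "motion": [
    [-0.07, -0.18, 0, 0, 0, -0.08, 0],
    [-0.14, -0.37, 0, 0, 0, -0.15, 0],
    [-0.206, -0.554, 0, 0, 0, -0.225, 0],
    [-0.206, -0.554, 0, 0, 0, -0.225, 0],
    [-0.206, -0.554, 0, 0, 0, -0.225, 0]
  ]
}}

```text
time: 38.48
ee_pos: [0.5592, -0.0898, 0.2233]
eef_rot: [-0.003, 1.0, 0.0, -0.0]
ft_force: [0.3, 1.3, -3.5]
width: 0.0153
```

Run:
```python
from h import *
p=eyes.camera("wrist");save(p,"w7.png",(100,50,600,400));st()
bar(p,"blue",.157+.104,(200,120,440,310))
plan([(.5588,-.0903,.125,90.5)])
```

```text
t 38.52 pos [ 0.5593 -0.0892  0.2233] R [[-1.0, -0.008, -0.001], [-0.008, 1.0, 0.001], [0.001, 0.001, -1.0]] F [ 0.1  0.5 -3.1] w 0.0155 q [-0.13  0.2   0.25  1.63 -0.05  1.32  1.7 ]
bar box [ 296  235   46   70 2908] bright pct [119. 124. 157. 184. 188.]
rect mm [534.8 -90. ] [23.5 14.8] 0.5
[0.002, -0.006, 0.492, 0.0, 0.0, -0.001] rows 2 -> [ 0.559 -0.09   0.125]
```

View pics/w7.png

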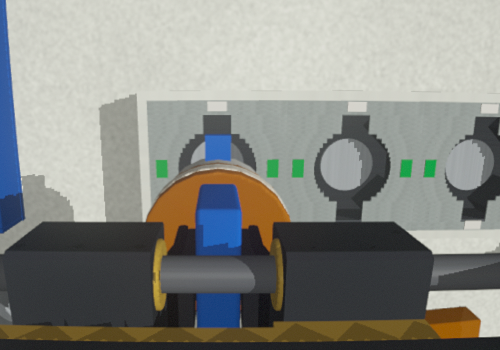

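The handle (crop col 218) and lug (218,150) line up with the dock 1 slot (217,122). I'll descend.

>>> {"op": "play_rows", "data": {
  "motion": [
    [0, -0.006, 0.2, 0, 0, 0, 0],
    [0, -0.006, 0.4, 0, 0, 0, 0],
    [0, -0.006, 0.492, 0, 0, 0, 0],
    [0, -0.006, 0.492, 0, 0, 0, 0]
  ]
}}

```text
time: 39.02
ee_pos: [0.559, -0.0908, 0.1246]
eef_rot: [-0.004, 1.0, 0.0, -0.001]
ft_force: [0.0, 0.8, -3.3]
width: 0.0156
```

>>> {"op": "play_rows", "data": {
  "motion": [
    [0, 0, 0.04, 0, 0, 0, 0],
    [0, 0, 0.08, 0, 0, 0, 0],
    [0, 0, 0.12, 0, 0, 0, 0],
    [0, 0, 0.15, 0, 0, 0, 0],
    [0, 0, 0.15, 0, 0, 0, 0]
  ]
}}

```text
time: 39.65
ee_pos: [0.5595, -0.0915, 0.0957]
eef_rot: [-0.004, 1.0, 0.0, 0.0]
ft_force: [-1.5, 1.1, -2.3]
width: 0.0156
```

>>> {"op": "play_rows", "data": {
  "motion": [
    [0, 0, 0.03, 0, 0, 0, 0],
    [0, 0, 0.06, 0, 0, 0, 0],
    [0, 0, 0.088, 0, 0, 0, 0],
    [0, 0, 0.088, 0, 0, 0, 0],
    [0, 0, 0.088, 0, 0, 0, 0]
  ]
}}

```text
time: 40.28
ee_pos: [0.5598, -0.0913, 0.0775]
eef_rot: [-0.004, 1.0, 0.0, 0.0]
ft_force: [-2.3, 1.4, 4.1]
width: 0.0159
```

>>> {"op": "play_rows", "data": {
  "motion": [
    [0, 0, 0.004, 0, 0, 0, 0],
    [0, 0, 0.007, 0, 0, 0, 0],
    [0, 0, 0.007, 0, 0, 0, 0]
  ]
}}

```text
time: 40.65
ee_pos: [0.5598, -0.0912, 0.0768]
eef_rot: [-0.004, 1.0, 0.0, 0.0]
ft_force: [-4.3, 3.1, 9.1]
width: 0.0158
```

Run:
```python
from h import *
p=eyes.camera("wrist");s=st()
save(p,"w8.png",(150,50,550,400))
```

```text
t 40.7 pos [ 0.5598 -0.0912  0.0768] R [[-1.0, -0.008, 0.001], [-0.008, 1.0, 0.0], [-0.001, 0.0, -1.0]] F [-5.   3.7  9.6] w 0.016 q [-0.11  0.33  0.23  1.79 -0.09  1.02  1.73]
```

View pics/w8.png

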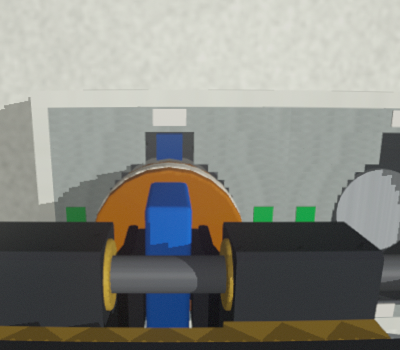

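The lug sits in the slot at (168,145) and the stop is felt at TCP z 0.0768. I'll back off about 1 mm and turn clockwise.

>>> {"op": "play_rows", "data": {
  "motion": [
    [0, 0, -0.006, 0, 0, 0, 0],
    [0, 0, -0.006, 0, 0, 0.1, 0],
    [0, 0, -0.006, 0, 0, 0.2, 0],
    [0, 0, -0.006, 0, 0, 0.3, 0],
    [0, 0, -0.006, 0, 0, 0.4, 0]
  ]
}}

```text
time: 41.32
ee_pos: [0.5603, -0.0903, 0.0779]
eef_rot: [0.307, 0.952, 0.001, 0.001]
ft_force: [-1.8, 7.0, 7.8]
width: 0.016
```

>>> {"op": "play_rows", "data": {
  "motion": [
    [0, 0, 0, 0, 0, 0.1, 0],
    [0, 0, 0, 0, 0, 0.2, 0],
    [0, 0, 0, 0, 0, 0.3, 0]
  ]
}}

```text
time: 41.7
ee_pos: [0.5603, -0.0899, 0.0778]
eef_rot: [0.521, 0.854, 0.001, 0.0]
ft_force: [-1.8, 5.8, 7.5]
width: 0.0157
```

>>> {"op": "play_rows", "data": {
  "motion": [
    [0, 0, 0, 0, 0, 0.1, 0],
    [0, 0, 0, 0, 0, 0.2, 0],
    [0, 0, 0, 0, 0, 0.3, 0],
    [0, 0, 0, 0, 0, 0.31, 0]
  ]
}}

```text
time: 42.2
ee_pos: [0.5601, -0.0905, 0.0778]
eef_rot: [0.711, 0.704, 0.001, -0.0]
ft_force: [-2.2, 4.8, 7.1]
width: 0.0152
```

Run:
```python
from h import *
s=st();print(s["torque"])
```

```text
t 42.2 pos [ 0.5601 -0.0905  0.0778] R [[0.01, 1.0, 0.001], [1.0, -0.01, 0.001], [0.001, 0.001, -1.0]] F [-2.2  4.8  7.1] w 0.0152 q [-0.33  0.36  0.49  1.81 -0.2   1.03  0.23]
[1.09362397 0.75782576 0.11091098]
```

>>> {"op": "play_rows", "data": {
  "motion": [
    [0, 0, -0.015, 0, 0, 0, 0],
    [0, 0, -0.03, 0, 0, 0, 0],
    [0, 0, -0.04, 0, 0, 0, 0],
    [0, 0, -0.04, 0, 0, 0, 0]
  ]
}}

```text
time: 42.7
ee_pos: [0.5597, -0.091, 0.0853]
eef_rot: [0.71, 0.704, 0.0, -0.0]
ft_force: [1.7, 5.4, 0.1]
width: 0.0156
```

>>> {"op": "play_rows", "data": {
  "motion": [
    [0, 0, 0, 0, 0, 0, 50],
    [0, 0, 0, 0, 0, 0, 50],
    [0, 0, 0, 0, 0, 0, 50],
    [0, 0, 0, 0, 0, 0, 50],
    [0, 0, -0.2, 0, 0, 0, 60]
  ]
}}

```text
time: 43.32
ee_pos: [0.5575, -0.0913, 0.1234]
eef_rot: [0.71, 0.704, -0.002, -0.002]
ft_force: [0.9, 0.0, 0.2]
width: 0.0474
```

>>> {"op": "play_rows", "data": {
  "motion": [
    [0, 0, -0.2, 0, 0, 0, 80],
    [0, 0, -0.5, 0, 0, 0, 100],
    [0, 0, -0.5, 0, 0, 0, 100]
  ]
}}

```text
time: 43.7
ee_pos: [0.5617, -0.0923, 0.2301]
eef_rot: [0.71, 0.704, 0.003, 0.003]
ft_force: [-0.2, 0.4, -0.4]
width: 0.0744
```

Run:
```python
from h import *
p=eyes.camera("wrist");save(p,"w9.png",(150,50,550,400));st();bar(p,"blue",.118,(200,100,440,310))
p=eyes.camera("top")
for k in ("fresh2_c","fresh3_c"):
  for d in eyes.landmark_of(p,k):
    if d["p"]>.3: print(round(d["p"],2),np.round(d["xy"]),np.round(at_z(p,d["xy"],.052),4)[:2])
plan([(.54,.12,.22,0),(.428,.333,.22,35)])
```

```text
t 43.75 pos [ 0.5605 -0.0919  0.2273] R [[0.009, 1.0, 0.004], [1.0, -0.009, 0.0], [0.0, 0.004, -1.0]] F [-0.7 -0.2 -2.1] w 0.0782 q [-0.37  0.21  0.53  1.64 -0.11  1.32  0.17]
bar box [ 303  189   22   88 1897] bright pct [136. 158. 160. 161. 163.]
rect mm [560.8 -89.8] [62.3 15. ] 89.4
0.84 [201. 236.] [0.6427 0.3194]
0.96 [194. 320.] [0.4328 0.3286]
0.47 [154. 296.] [0.4937 0.4303]
[0.528, -0.051, 0.01, -0.001, 0.0, -0.003] rows 2 -> [0.549 0.014 0.222]
[0.528, -0.049, 0.01, -0.001, 0.0, -0.003] rows 2 -> [0.54 0.12 0.22]
[0.533, -0.28, 0.0, 0.0, 0.0, -0.194] rows 3 -> [0.484 0.227 0.22 ]
[0.592, -0.107, 0.0, 0.0, 0.0, -0.194] rows 3 -> [0.428 0.333 0.22 ]
```

View pics/w9.png

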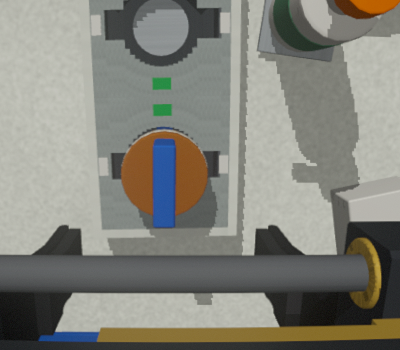

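Fresh1 is locked in dock 1, with its bar along y at crop (164,183). Next is fresh3.

>>> {"op": "play_rows", "data": {
  "motion": [
    [0.26, -0.025, 0, 0, 0, 0, 100],
    [0.528, -0.051, 0.01, 0, 0, 0, 100]
  ]
}}

```text
time: 44.15
ee_pos: [0.5494, 0.0148, 0.222]
eef_rot: [0.711, 0.704, -0.001, -0.0]
ft_force: [1.0, 0.1, -1.0]
width: 0.0873
```

>>> {"op": "play_rows", "data": {
  "motion": [
    [0.26, -0.025, 0, 0, 0, 0, 100],
    [0.528, -0.049, 0.01, 0, 0, 0, 100]
  ]
}}

```text
time: 44.4
ee_pos: [0.5403, 0.1212, 0.2201]
eef_rot: [0.71, 0.704, -0.001, -0.0]
ft_force: [1.0, -0.1, -0.4]
width: 0.087
```

>>> {"op": "play_rows", "data": {
  "motion": [
    [0.18, -0.09, 0, 0, 0, -0.06, 100],
    [0.35, -0.18, 0, 0, 0, -0.12, 100],
    [0.533, -0.28, 0, 0, 0, -0.194, 100]
  ]
}}

```text
time: 44.78
ee_pos: [0.4849, 0.2275, 0.2199]
eef_rot: [0.594, 0.805, -0.001, -0.0]
ft_force: [0.2, 1.2, 0.2]
width: 0.0871
```

>>> {"op": "play_rows", "data": {
  "motion": [
    [0.2, -0.04, 0.02, 0, 0, -0.06, 100],
    [0.4, -0.07, 0.06, 0, 0, -0.12, 100],
    [0.592, -0.107, 0.1, 0, 0, -0.194, 100],
    [0.592, -0.107, 0.1, 0, 0, -0.194, 100],
    [0.592, -0.107, 0.1, 0, 0, -0.194, 100]
  ]
}}

```text
time: 45.4
ee_pos: [0.4311, 0.333, 0.2004]
eef_rot: [0.467, 0.884, -0.001, -0.0]
ft_force: [0.7, -0.7, 0.6]
width: 0.0871
```

Run:
```python
from h import *
p=eyes.camera("wrist");save(p,"w10.png",(100,50,600,400));s=st()
W=bar(p,"blue",.104,(200,100,440,312))
d=W-W.mean(0);w,v=np.linalg.eigh(d.T@d);print("PCA yaw",np.degrees(np.arctan2(v[1,1],v[0,1])),W.mean(0))
for d in eyes.landmark_of(p,"fresh3_c")[:3]: print(round(d["p"],2),np.round(d["xy"]),np.round(at_z(p,d["xy"],.052),4)[:2])
```

```text
t 45.45 pos [0.4315 0.3327 0.2008] R [[-0.564, 0.826, -0.001], [0.826, 0.564, -0.001], [-0.001, -0.001, -1.0]] F [0.4 0.3 0.6] w 0.0871 q [-0.88  0.17  0.16  1.71 -0.03  1.26 -0.12]
bar box [ 293  184   28   94 2058] bright pct [131. 145. 146. 147. 149.]
rect mm [421.8 334.7] [14.7 62.3] 30.2
PCA yaw 120.02059281020999 [0.42143735 0.33529958]
0.55 [308. 218.] [0.4224 0.3337]
```

Run:
```python
from h import *
plan([(.4223,.3337,.0715,30)])
```

```text
[0.031, -0.036, 0.648, 0.0, 0.0, 0.048] rows 3 -> [0.422 0.334 0.071]
```

>>> {"op": "play_rows", "data": {
  "motion": [
    [0.031, -0.036, 0.2, 0, 0, 0.048, 50],
    [0.031, -0.036, 0.4, 0, 0, 0.048, 50],
    [0.031, -0.036, 0.6, 0, 0, 0.048, 50],
    [0.031, -0.036, 0.648, 0, 0, 0.048, 50],
    [0.031, -0.036, 0.648, 0, 0, 0.048, 0]
  ]
}}

```text
time: 46.12
ee_pos: [0.4222, 0.3346, 0.0724]
eef_rot: [0.5, 0.866, -0.0, 0.0]
ft_force: [0.7, -0.1, 0.8]
width: 0.0453
```

>>> {"op": "play_rows", "data": {
  "motion": [
    [0, 0, 0, 0, 0, 0, 0],
    [0, 0, 0, 0, 0, 0, 0],
    [0, 0, 0, 0, 0, 0, 0],
    [0, 0, 0, 0, 0, 0, 0],
    [0, 0, 0, 0, 0, 0, 0]
  ]
}}

```text
time: 46.75
ee_pos: [0.4218, 0.3352, 0.0724]
eef_rot: [0.499, 0.867, 0.0, 0.0]
ft_force: [-1.8, -0.8, 5.7]
width: 0.0157
```

>>> {"op": "play_rows", "data": {
  "motion": [
    [0, 0, -0.03, 0, 0, 0, 0],
    [0, 0, -0.2, 0, 0, 0, 0],
    [0, 0, -0.4, 0, 0, 0, 0],
    [0, 0, -0.6, 0, 0, 0, 0],
    [0, 0, -0.78, 0, 0, 0, 0]
  ]
}}

```text
time: 47.38
ee_pos: [0.4215, 0.3347, 0.2293]
eef_rot: [0.499, 0.867, 0.0, 0.0]
ft_force: [0.3, 1.0, -3.5]
width: 0.0157
```

Run:
```python
from h import *
st()
plan([(.5588,.0280,.225,90.5),(.5588,.028,.125,90.5)])
```

```text
t 47.38 pos [0.4215 0.3347 0.2293] R [[-0.502, 0.865, 0.0], [0.865, 0.502, 0.0], [0.0, 0.0, -1.0]] F [ 0.3  1.  -3.5] w 0.0157 q [-0.9   0.13  0.16  1.69 -0.02  1.32 -0.21]
[-0.557, -0.059, 0.007, 0.0, 0.0, -0.224] rows 2 -> [0.467 0.232 0.228]
[-0.503, -0.247, 0.007, 0.0, 0.0, -0.224] rows 2 -> [0.513 0.13  0.226]
[-0.387, -0.405, 0.007, 0.0, 0.0, -0.224] rows 2 -> [0.559 0.028 0.225]
[0.0, 0.0, 0.5, 0.0, 0.0, 0.0] rows 2 -> [0.559 0.028 0.125]
```

>>> {"op": "play_rows", "data": {
  "motion": [
    [-0.28, -0.03, 0, 0, 0, -0.11, 0],
    [-0.557, -0.059, 0.007, 0, 0, -0.224, 0],
    [-0.557, -0.059, 0.007, 0, 0, -0.224, 0]
  ]
}}

```text
time: 47.75
ee_pos: [0.4691, 0.2278, 0.2265]
eef_rot: [0.342, 0.94, -0.001, 0.0]
ft_force: [0.1, 1.1, -2.5]
width: 0.0156
```

>>> {"op": "play_rows", "data": {
  "motion": [
    [-0.25, -0.12, 0, 0, 0, -0.11, 0],
    [-0.503, -0.247, 0.007, 0, 0, -0.224, 0],
    [-0.503, -0.247, 0.007, 0, 0, -0.224, 0]
  ]
}}

```text
time: 48.12
ee_pos: [0.5141, 0.1264, 0.2249]
eef_rot: [0.172, 0.985, -0.001, 0.0]
ft_force: [0.1, 1.0, -2.5]
width: 0.0156
```

>>> {"op": "play_rows", "data": {
  "motion": [
    [-0.19, -0.2, 0, 0, 0, -0.11, 0],
    [-0.383, -0.405, 0.007, 0, 0, -0.224, 0],
    [-0.383, -0.405, 0.007, 0, 0, -0.224, 0],
    [-0.383, -0.405, 0.007, 0, 0, -0.224, 0]
  ]
}}

```text
time: 48.62
ee_pos: [0.5579, 0.0294, 0.2233]
eef_rot: [-0.004, 1.0, 0.0, -0.0]
ft_force: [0.1, 1.3, -3.5]
width: 0.0156
```

Run:
```python
from h import *
p=eyes.camera("wrist");save(p,"w11.png",(100,50,600,400));st()
plan([(.5582,.0282,.125,90.5)])
```

```text
t 48.67 pos [0.5578 0.0303 0.2233] R [[-1.0, -0.01, -0.001], [-0.01, 1.0, 0.001], [0.001, 0.001, -1.0]] F [-0.5  0.4 -3.2] w 0.0156 q [-0.46  0.18  0.37  1.66 -0.07  1.31  1.5 ]
[-0.002, -0.011, 0.492, 0.001, -0.001, 0.001] rows 2 -> [0.558 0.028 0.125]
```

>>> {"op": "play_rows", "data": {
  "motion": [
    [0, -0.012, 0.2, 0, 0, 0, 0],
    [0, -0.012, 0.4, 0, 0, 0, 0],
    [0, -0.012, 0.492, 0, 0, 0, 0],
    [0, -0.012, 0.492, 0, 0, 0, 0]
  ]
}}

```text
time: 49.18
ee_pos: [0.5576, 0.0271, 0.1247]
eef_rot: [-0.006, 1.0, 0.0, -0.001]
ft_force: [-0.0, 0.7, -2.9]
width: 0.0154
```

>>> {"op": "play_rows", "data": {
  "motion": [
    [0, 0, 0.04, 0, 0, 0, 0],
    [0, 0, 0.08, 0, 0, 0, 0],
    [0, 0, 0.12, 0, 0, 0, 0],
    [0, 0, 0.15, 0, 0, 0, 0],
    [0, 0, 0.15, 0, 0, 0, 0]
  ]
}}

```text
time: 49.8
ee_pos: [0.5624, 0.0293, 0.103]
eef_rot: [-0.006, 1.0, 0.003, 0.005]
ft_force: [-19.3, 8.3, 60.3]
width: 0.0166
```

>>> {"op": "play_rows", "data": {
  "motion": [
    [0, 0, 0.03, 0, 0, 0, 0],
    [0, 0, 0.06, 0, 0, 0, 0],
    [0, 0, 0.085, 0, 0, 0, 0],
    [0, 0, 0.085, 0, 0, 0, 0],
    [0, 0, 0.085, 0, 0, 0, 0]
  ]
}}

```text
time: 50.42
ee_pos: [0.56, 0.0265, 0.0795]
eef_rot: [-0.005, 1.0, 0.0, 0.002]
ft_force: [3.4, 2.8, 5.0]
width: 0.0159
```

Run:
```python
from h import *
p=eyes.camera("wrist");save(p,"w12.png",(150,50,550,400));s=st();print(np.round(s["torque"],2))
```

```text
t 50.48 pos [0.56   0.0265 0.0795] R [[-1.0, -0.011, 0.004], [-0.011, 1.0, 0.001], [-0.004, 0.001, -1.0]] F [3.5 1.7 5.6] w 0.0156 q [-0.43  0.32  0.35  1.82 -0.13  1.02  1.56]
[ 0.47 -0.89 -0.01]
```

View pics/w12.png

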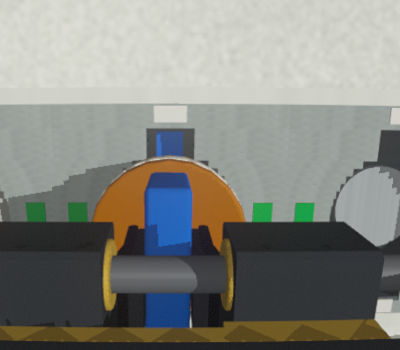

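The grip slipped down about 8 mm on the handle while the lug caught briefly. The lug is in the slot now (crop (168,143)), and the tips are about on the body. I'll push on carefully.

>>> {"op": "play_rows", "data": {
  "motion": [
    [0, 0.005, 0.01, 0, 0, 0, 0],
    [0, 0.005, 0.02, 0, 0, 0, 0],
    [0, 0.005, 0.03, 0, 0, 0, 0],
    [0, 0.005, 0.03, 0, 0, 0, 0]
  ]
}}

```text
time: 50.98
ee_pos: [0.5602, 0.0267, 0.0737]
eef_rot: [-0.005, 1.0, 0.0, 0.002]
ft_force: [3.3, 0.2, 8.7]
width: 0.0155
```

>>> {"op": "play_rows", "data": {
  "motion": [
    [0, 0, 0.007, 0, 0, 0, 0],
    [0, 0, 0.014, 0, 0, 0, 0],
    [0, 0, 0.014, 0, 0, 0, 0]
  ]
}}

```text
time: 51.35
ee_pos: [0.5613, 0.0271, 0.0728]
eef_rot: [-0.005, 1.0, 0.001, 0.003]
ft_force: [0.2, 0.1, 23.0]
width: 0.0156
```

>>> {"op": "play_rows", "data": {
  "motion": [
    [0, 0, -0.01, 0, 0, 0, 0],
    [0, 0, -0.018, 0, 0, 0, 0],
    [0, 0, -0.018, 0, 0, 0, 0]
  ]
}}

```text
time: 51.72
ee_pos: [0.5605, 0.027, 0.0748]
eef_rot: [-0.005, 1.0, 0.0, 0.003]
ft_force: [4.4, -0.3, 7.5]
width: 0.0157
```

Run:
```python
from h import *
st()
```

```text
t 51.73 pos [0.5605 0.027  0.0748] R [[-1.0, -0.01, 0.005], [-0.01, 1.0, 0.001], [-0.005, 0.001, -1.0]] F [ 4.4 -0.3  7.5] w 0.0157 q [-0.43  0.33  0.35  1.82 -0.13  1.01  1.56]
```

>>> {"op": "play_rows", "data": {
  "motion": [
    [0, 0, 0, 0, 0, 0.1, 0],
    [0, 0, 0, 0, 0, 0.2, 0],
    [0, 0, 0, 0, 0, 0.3, 0],
    [0, 0, 0, 0, 0, 0.4, 0],
    [0, 0, 0, 0, 0, 0.5, 0]
  ]
}}

```text
time: 52.35
ee_pos: [0.558, 0.0258, 0.0735]
eef_rot: [0.381, 0.925, -0.001, -0.0]
ft_force: [-3.7, -3.1, 8.9]
width: 0.016
```

>>> {"op": "play_rows", "data": {
  "motion": [
    [0, 0, 0, 0, 0, 0.1, 0],
    [0, 0, 0, 0, 0, 0.2, 0],
    [0, 0, 0, 0, 0, 0.3, 0],
    [0, 0, 0, 0, 0, 0.4, 0],
    [0, 0, 0, 0, 0, 0.51, 0]
  ]
}}

```text
time: 52.98
ee_pos: [0.5576, 0.0269, 0.0734]
eef_rot: [0.711, 0.703, -0.0, -0.001]
ft_force: [-4.7, -0.2, 7.9]
width: 0.0155
```

>>> {"op": "play_rows", "data": {
  "motion": [
    [0, 0, -0.015, 0, 0, 0, 0],
    [0, 0, -0.03, 0, 0, 0, 0],
    [0, 0, -0.04, 0, 0, 0, 0],
    [0, 0, -0.04, 0, 0, 0, 0]
  ]
}}

```text
time: 53.48
ee_pos: [0.5576, 0.0265, 0.0801]
eef_rot: [0.709, 0.705, -0.001, -0.0]
ft_force: [2.1, -2.8, -11.0]
width: 0.0158
```

Run:
```python
from h import *
s=st();print(np.round(s["torque"],2))
```

```text
t 53.48 pos [0.5576 0.0265 0.0801] R [[0.006, 1.0, -0.001], [1.0, -0.006, -0.001], [-0.001, -0.001, -1.0]] F [  2.1  -2.8 -11. ] w 0.0158 q [-0.66  0.36  0.63  1.83 -0.24  1.03  0.06]
[-0.16 -0.53  0.05]
```

>>> {"op": "play_rows", "data": {
  "motion": [
    [0, 0, 0.006, 0, 0, 0, 0],
    [0, 0, 0.006, 0, 0, 0, 50],
    [0, 0, 0.006, 0, 0, 0, 50],
    [0, 0, 0.006, 0, 0, 0, 50],
    [0, 0, 0.006, 0, 0, 0, 50]
  ]
}}

```text
time: 54.1
ee_pos: [0.5584, 0.0271, 0.0799]
eef_rot: [0.709, 0.705, 0.0, 0.0]
ft_force: [0.0, 0.3, -0.5]
width: 0.0416
```

>>> {"op": "play_rows", "data": {
  "motion": [
    [0, 0, -0.2, 0, 0, 0, 60],
    [0, 0, -0.4, 0, 0, 0, 80],
    [0, 0, -0.6, 0, 0, 0, 100],
    [0, 0, -0.7, 0, 0, 0, 100],
    [0, 0, -0.7, 0, 0, 0, 100]
  ]
}}

```text
time: 54.72
ee_pos: [0.5591, 0.0271, 0.2212]
eef_rot: [0.709, 0.705, 0.001, 0.001]
ft_force: [-0.1, -0.4, -1.1]
width: 0.0826
```

Run:
```python
from h import *
p=eyes.camera("wrist");save(p,"w13.png",(150,50,550,400));st()
bar(p,"blue",.118,(200,100,440,310))
p=eyes.camera("top")
for d in eyes.landmark_of(p,"fresh2_c"):
    if d["p"]>.3: print(round(d["p"],2),np.round(d["xy"]),np.round(at_z(p,d["xy"],.052),4)[:2])
plan([(.645,.315,.20,-15)])
```

```text
t 54.77 pos [0.5584 0.0271 0.2198] R [[0.005, 1.0, 0.001], [1.0, -0.005, 0.0], [0.0, 0.001, -1.0]] F [-0.6 -0.  -0.1] w 0.0846 q [-0.72  0.21  0.68  1.68 -0.14  1.3  -0.02]
bar box [ 304  191   23   91 2000] bright pct [140. 161. 163. 164. 166.]
rect mm [558.7  29.1] [14.6 62.6] 0.1
0.85 [202. 237.] [0.6388 0.3152]
0.42 [481. 218.] [ 0.6789 -0.3956]
[0.721, 0.215, 0.046, 0.0, 0.0, 0.082] rows 3 -> [0.601 0.171 0.209]
[0.743, 0.121, 0.047, 0.0, 0.0, 0.082] rows 3 -> [0.645 0.315 0.2  ]
```

Dock 2's bar fit has the same shape as a seated one (15 × 62.6 mm, along y), and it held an upward pull of 11 N. On to fresh2.

>>> {"op": "play_rows", "data": {
  "motion": [
    [0.24, 0.07, 0, 0, 0, 0.03, 100],
    [0.48, 0.14, 0.02, 0, 0, 0.06, 100],
    [0.721, 0.215, 0.04, 0, 0, 0.082, 100]
  ]
}}

```text
time: 55.25
ee_pos: [0.6018, 0.1724, 0.2104]
eef_rot: [0.753, 0.658, -0.001, -0.0]
ft_force: [0.1, -0.2, 0.8]
width: 0.0871
```

>>> {"op": "play_rows", "data": {
  "motion": [
    [0.24, 0.04, 0, 0, 0, 0.03, 100],
    [0.48, 0.08, 0.02, 0, 0, 0.06, 100],
    [0.743, 0.11, 0.047, 0, 0, 0.082, 100],
    [0.743, 0.11, 0.047, 0, 0, 0.082, 100],
    [0.743, 0.11, 0.047, 0, 0, 0.082, 100]
  ]
}}

```text
time: 55.88
ee_pos: [0.6435, 0.3143, 0.201]
eef_rot: [0.794, 0.608, -0.001, 0.0]
ft_force: [-0.6, -0.0, -0.5]
width: 0.0871
```

Run:
```python
from h import *
p=eyes.camera("wrist");save(p,"w14.png",(100,50,600,400));s=st()
W=bar(p,"blue",.104,(200,100,440,312))
for d in eyes.landmark_of(p,"fresh2_c")[:3]: print(round(d["p"],2),np.round(d["xy"]),np.round(at_z(p,d["xy"],.052),4)[:2])
```

```text
t 55.92 pos [0.6438 0.3137 0.2017] R [[0.261, 0.965, -0.001], [0.965, -0.261, -0.001], [-0.001, -0.0, -1.0]] F [-0.1 -0.6  0.3] w 0.0872 q [-0.88  0.6   0.59  1.23 -0.32  1.4  -0.59]
bar box [ 303  199   27   93 2045] bright pct [135. 155. 158. 159. 161.]
rect mm [642.7 311.6] [63.6 14.9] 78.0
0.6 [316. 233.] [0.6418 0.3086]
```

Run:
```python
from h import *
plan([(.6422,.309,.0715,-12)])
```

```text
[-0.023, -0.002, 0.654, 0.0, 0.0, -0.035] rows 3 -> [0.642 0.309 0.072]
```

>>> {"op": "play_rows", "data": {
  "motion": [
    [-0.023, 0, 0.2, 0, 0, -0.035, 50],
    [-0.023, 0, 0.4, 0, 0, -0.035, 50],
    [-0.023, 0, 0.6, 0, 0, -0.035, 50],
    [-0.023, 0, 0.65, 0, 0, -0.035, 50],
    [-0.023, 0, 0.65, 0, 0, -0.035, 0]
  ]
}}

```text
time: 56.6
ee_pos: [0.6428, 0.3102, 0.0732]
eef_rot: [0.777, 0.63, 0.0, 0.0]
ft_force: [-0.3, 0.2, 1.7]
width: 0.045
```

>>> {"op": "play_rows", "data": {
  "motion": [
    [0, 0, 0, 0, 0, 0, 0],
    [0, 0, 0, 0, 0, 0, 0],
    [0, 0, 0, 0, 0, 0, 0],
    [0, 0, 0, 0, 0, 0, 0],
    [0, 0, 0, 0, 0, 0, 0]
  ]
}}

```text
time: 57.22
ee_pos: [0.6427, 0.3111, 0.0731]
eef_rot: [0.777, 0.63, 0.0, -0.0]
ft_force: [-2.1, 0.1, 6.1]
width: 0.0153
```

>>> {"op": "play_rows", "data": {
  "motion": [
    [0, 0, -0.03, 0, 0, 0, 0],
    [0, 0, -0.2, 0, 0, 0, 0],
    [0, 0, -0.4, 0, 0, 0, 0],
    [0, 0, -0.6, 0, 0, 0, 0],
    [0, 0, -0.78, 0, 0, 0, 0]
  ]
}}

```text
time: 57.85
ee_pos: [0.6422, 0.3106, 0.2295]
eef_rot: [0.777, 0.63, -0.0, -0.0]
ft_force: [-0.7, 0.4, -2.3]
width: 0.0155
```

Run:
```python
from h import *
st()
plan([(.5575,.1463,.225,90.5)])
```

```text
t 57.85 pos [0.6422 0.3106 0.2295] R [[0.207, 0.978, -0.0], [0.978, -0.207, -0.0], [-0.0, -0.0, -1.0]] F [-0.7  0.4 -2.3] w 0.0155 q [-0.88  0.58  0.59  1.2  -0.31  1.45 -0.54]
[-0.297, -0.082, 0.008, 0.0, 0.0, -0.379] rows 4 -> [0.614 0.256 0.228]
[-0.2, -0.234, 0.008, 0.0, 0.0, -0.379] rows 4 -> [0.586 0.201 0.227]
[-0.034, -0.306, 0.008, 0.0, 0.0, -0.379] rows 4 -> [0.558 0.146 0.225]
```

>>> {"op": "play_rows", "data": {
  "motion": [
    [-0.07, -0.02, 0, 0, 0, -0.095, 0],
    [-0.15, -0.04, 0, 0, 0, -0.19, 0],
    [-0.22, -0.06, 0, 0, 0, -0.285, 0],
    [-0.297, -0.082, 0.008, 0, 0, -0.379, 0]
  ]
}}

```text
time: 58.35
ee_pos: [0.6136, 0.2554, 0.2264]
eef_rot: [0.556, 0.831, -0.0, -0.0]
ft_force: [-0.4, -0.4, -3.0]
width: 0.0158
```

>>> {"op": "play_rows", "data": {
  "motion": [
    [-0.05, -0.06, 0, 0, 0, -0.095, 0],
    [-0.1, -0.12, 0, 0, 0, -0.19, 0],
    [-0.15, -0.18, 0, 0, 0, -0.285, 0],
    [-0.2, -0.234, 0.008, 0, 0, -0.379, 0]
  ]
}}

```text
time: 58.85
ee_pos: [0.5854, 0.2005, 0.2249]
eef_rot: [0.288, 0.958, -0.0, -0.0]
ft_force: [0.0, -0.3, -2.2]
width: 0.0153
```

>>> {"op": "play_rows", "data": {
  "motion": [
    [-0.01, -0.08, 0, 0, 0, -0.095, 0],
    [-0.02, -0.15, 0, 0, 0, -0.19, 0],
    [-0.03, -0.23, 0, 0, 0, -0.285, 0],
    [-0.034, -0.306, 0.008, 0, 0, -0.379, 0],
    [-0.034, -0.306, 0.008, 0, 0, -0.379, 0]
  ]
}}

```text
time: 59.48
ee_pos: [0.5573, 0.1454, 0.2235]
eef_rot: [-0.002, 1.0, -0.0, -0.0]
ft_force: [0.3, 1.3, -2.9]
width: 0.0156
```

>>> {"op": "play_rows", "data": {
  "motion": [
    [0, 0, 0.2, 0, 0, 0, 0],
    [0, 0, 0.4, 0, 0, 0, 0],
    [0, 0, 0.46, 0, 0, 0, 0],
    [0, 0, 0.46, 0, 0, 0, 0]
  ]
}}

```text
time: 59.98
ee_pos: [0.5577, 0.147, 0.1317]
eef_rot: [-0.003, 1.0, -0.0, -0.0]
ft_force: [-0.3, 0.2, -2.3]
width: 0.0152
```

Run:
```python
from h import *
p=eyes.camera("wrist");save(p,"w15.png",(150,50,550,400));s=st()
im=p["image"].astype(int);R,G,B=im[...,0],im[...,1],im[...,2]
m=((B>90)&(B>R+50)&(B>G+40)).astype(np.uint8);n,l,ss,c=cv2.connectedComponentsWithStats(m)
u=s["ee_pos"][2]-.0725
for i in range(1,n):
    if ss[i,4]>60:
        x,y,w,h,a=ss[i]; print(ss[i],"far edge, top z:",np.round(at_z(p,(x+w/2,y),u+.016),4), np.round(at_z(p,(x+w/2,y),u+.008),4))
# dock slot far end
d=(im.max(2)<75).astype(np.uint8)
col=int(round(proj(p,[[.60,.1463,.04]])[0][0]));print(col,proj(p,[[.6057,.1463,.04],[.5577,.1463+.046,.041]]))
print([(r_,im[r_,col].tolist()) for r_ in range(120,190,3)])
plan([(.5577,.1463,.125,90.5)])
```

```text
t 60.02 pos [0.5583 0.1471 0.1327] R [[-1.0, -0.006, 0.001], [-0.006, 1.0, 0.0], [-0.001, 0.0, -1.0]] F [-0.3 -0.6 -1.9] w 0.0156 q [-0.63  0.3   0.35  1.72 -0.11  1.14  1.33]
[304 185  27  27 684] far edge, top z: [0.516  0.1463 0.0762] [0.5169 0.1463 0.0682]
[ 296  235   46   70 2990] far edge, top z: [0.5436 0.1473 0.0762] [0.5455 0.1474 0.0682]
[   8  249  148   51 5879] far edge, top z: [0.5528 0.0115 0.0762] [0.555  0.0066 0.0682]
[ 297  343   43   35 1385] far edge, top z: [0.6098 0.1476 0.0762] [0.6141 0.1476 0.0682]
317 [[316.56705415 311.60217403]
 [388.04875038 244.11191626]]
[(120, [208, 210, 201]), (123, [211, 213, 203]), (126, [209, 211, 200]), (129, [208, 208, 198]), (132, [209, 210, 200]), (135, [210, 211, 202]), (138, [209, 209, 200]), (141, [208, 210, 201]), (144, [209, 209, 200]), (147, [208, 208, 199]), (150, [209, 209, 201]), (153, [163, 169, 162]), (156, [212, 211, 204]), (159, [211, 210, 204]), (162, [211, 210, 202]), (165, [211, 210, 202]), (168, [157, 163, 157]), (171, [149, 156, 151]), (174, [79, 81, 82]), (177, [78, 79, 81]), (180, [78, 79, 82]), (183, [72, 77, 84]), (186, [56, 102, 177]), (189, [56, 108, 187])]
[0.003, -0.004, 0.039, 0.0, 0.001, -0.002] rows 1 -> [0.558 0.146 0.125]
```

View pics/w15.png

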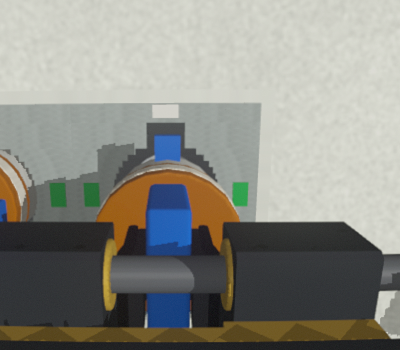

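Run:
```python
from h import *
p=eyes.camera("wrist");s=st()
im=p["image"].astype(int)
print("cam",np.round(-np.array(p["R"]).T@np.array(p["t"]).ravel(),3))
print("slot end",at_z(p,(317,172.5),.04),"lug tip",at_z(p,(317,185),.068),at_z(p,(317,185),.070))
for row in (178,195,205): 
    B=im[row,:,2]-im[row,:,0]; c=np.where(B[280:350]>60)[0]+280; k=np.where(im[row,270:370].max(1)<100)[0]+270
    print(row,"blue",c.min() if len(c) else None,c.max() if len(c) else None,"dark",k.min() if len(k) else None,k.max() if len(k) else None)
print("slot sides",[at_z(p,(c,178),.04)[1] for c in (297,335)])
W=bar(p,"blue",s["ee_pos"][2]-.0725+.104,(280,230,360,310))
```

```text
t 60.08 pos [0.5587 0.1472 0.1332] R [[-1.0, -0.007, 0.002], [-0.007, 1.0, 0.001], [-0.002, 0.001, -1.0]] F [-0.3 -0.5 -2.2] w 0.0159 q [-0.63  0.3   0.35  1.72 -0.11  1.14  1.33]
cam [0.492 0.146 0.295]
slot end [0.51313942 0.14607488 0.04      ] lug tip [0.51780635 0.14613612 0.068     ] [0.51758188 0.14613636 0.07      ]
178 blue None None dark 297 333
195 blue 304 330 dark 297 333
205 blue 305 330 dark 278 352
slot sides [np.float64(0.1335631601123634), np.float64(0.15738379749983872)]
bar box [ 296  235   46   70 2893] bright pct [117. 122. 155. 182. 186.]
rect mm [535.8 146.9] [24.7 15.2] 1.1
```

In the same picture, the lug tip is 4.7 mm from the slot end where 3 mm is nominal, so I'll shift 1.7 mm towards −x and insert slowly.

>>> {"op": "play_rows", "data": {
  "motion": [
    [0.009, -0.003, 0.01, 0, 0, 0, 0],
    [0.009, -0.003, 0.04, 0, 0, 0, 0],
    [0.009, -0.003, 0.06, 0, 0, 0, 0],
    [0.009, -0.003, 0.08, 0, 0, 0, 0],
    [0.009, -0.003, 0.1, 0, 0, 0, 0]
  ]
}}

```text
time: 60.7
ee_pos: [0.5558, 0.1461, 0.1113]
eef_rot: [-0.004, 1.0, 0.0, -0.0]
ft_force: [1.0, 0.2, -4.0]
width: 0.0157
```

>>> {"op": "play_rows", "data": {
  "motion": [
    [0, 0, 0.02, 0, 0, 0, 0],
    [0, 0, 0.04, 0, 0, 0, 0],
    [0, 0, 0.04, 0, 0, 0, 0]
  ]
}}

```text
time: 61.08
ee_pos: [0.5556, 0.146, 0.1033]
eef_rot: [-0.004, 1.0, -0.0, -0.0]
ft_force: [1.0, -0.3, -3.5]
width: 0.0152
```

>>> {"op": "play_rows", "data": {
  "motion": [
    [0, 0, 0.01, 0, 0, 0, 0],
    [0, 0, 0.02, 0, 0, 0, 0],
    [0, 0, 0.03, 0, 0, 0, 0],
    [0, 0, 0.04, 0, 0, 0, 0],
    [0, 0, 0.04, 0, 0, 0, 0]
  ]
}}

```text
time: 61.7
ee_pos: [0.5559, 0.1461, 0.0957]
eef_rot: [-0.004, 1.0, 0.0, 0.0]
ft_force: [-1.0, 0.7, -0.3]
width: 0.0154
```

>>> {"op": "play_rows", "data": {
  "motion": [
    [0, 0, 0.02, 0, 0, 0, 0],
    [0, 0, 0.04, 0, 0, 0, 0],
    [0, 0, 0.06, 0, 0, 0, 0],
    [0, 0, 0.075, 0, 0, 0, 0],
    [0, 0, 0.075, 0, 0, 0, 0]
  ]
}}

```text
time: 62.32
ee_pos: [0.5561, 0.146, 0.0808]
eef_rot: [-0.004, 1.0, 0.0, 0.0]
ft_force: [-2.3, -1.2, 6.9]
width: 0.0158
```

>>> {"op": "play_rows", "data": {
  "motion": [
    [0, 0, 0.005, 0, 0, 0, 0],
    [0, 0, 0.01, 0, 0, 0, 0],
    [0, 0, 0.01, 0, 0, 0, 0]
  ]
}}

```text
time: 62.7
ee_pos: [0.5562, 0.1461, 0.0791]
eef_rot: [-0.004, 1.0, 0.0, 0.0]
ft_force: [-2.8, -0.8, 7.7]
width: 0.0157
```

>>> {"op": "play_rows", "data": {
  "motion": [
    [0, 0, 0, 0, 0, 0.1, 0],
    [0, 0, 0, 0, 0, 0.2, 0],
    [0, 0, 0, 0, 0, 0.3, 0],
    [0, 0, 0, 0, 0, 0.4, 0],
    [0, 0, 0, 0, 0, 0.5, 0]
  ]
}}

```text
time: 63.32
ee_pos: [0.557, 0.1469, 0.0795]
eef_rot: [0.381, 0.924, 0.001, 0.001]
ft_force: [0.0, 1.2, 7.1]
width: 0.0159
```

>>> {"op": "play_rows", "data": {
  "motion": [
    [0, 0, 0, 0, 0, 0.1, 0],
    [0, 0, 0, 0, 0, 0.2, 0],
    [0, 0, 0, 0, 0, 0.3, 0],
    [0, 0, 0, 0, 0, 0.4, 0],
    [0, 0, 0, 0, 0, 0.51, 0]
  ]
}}

```text
time: 63.95
ee_pos: [0.5572, 0.1467, 0.0796]
eef_rot: [0.712, 0.702, 0.002, 0.001]
ft_force: [0.3, 0.2, 7.9]
width: 0.0157
```

>>> {"op": "play_rows", "data": {
  "motion": [
    [0, 0, 0, 0, 0, 0, 0],
    [0, 0, -0.015, 0, 0, 0, 0],
    [0, 0, -0.03, 0, 0, 0, 0],
    [0, 0, -0.04, 0, 0, 0, 0],
    [0, 0, -0.045, 0, 0, 0, 0]
  ]
}}

```text
time: 64.58
ee_pos: [0.5566, 0.1466, 0.0871]
eef_rot: [0.71, 0.704, 0.001, 0.001]
ft_force: [9.4, 2.5, -14.1]
width: 0.0158
```

Run:
```python
from h import *
s=st();print(np.round(s["torque"],2))
```

```text
t 64.58 pos [0.5566 0.1466 0.0871] R [[0.008, 1.0, 0.002], [1.0, -0.008, 0.0], [0.0, 0.002, -1.0]] F [  9.4   2.5 -14.1] w 0.0158 q [-0.85  0.38  0.62  1.78 -0.25  1.06 -0.14]
[ 0.64 -2.78 -0.02]
```

>>> {"op": "play_rows", "data": {
  "motion": [
    [0, 0, 0.008, 0, 0, 0, 0],
    [0, 0, 0.008, 0, 0, 0, 50],
    [0, 0, 0.008, 0, 0, 0, 50],
    [0, 0, 0.008, 0, 0, 0, 50],
    [0, 0, 0.008, 0, 0, 0, 50]
  ]
}}

```text
time: 65.2
ee_pos: [0.5556, 0.146, 0.0859]
eef_rot: [0.71, 0.704, -0.0, -0.0]
ft_force: [-0.7, -0.2, -0.1]
width: 0.0418
```

>>> {"op": "play_rows", "data": {
  "motion": [
    [0, 0, -0.2, 0, 0, 0, 60],
    [0, 0, -0.4, 0, 0, 0, 80],
    [0, 0, -0.6, 0, 0, 0, 100],
    [0, 0, -0.7, 0, 0, 0, 100],
    [0, 0, -0.7, 0, 0, 0, 100]
  ]
}}

```text
time: 65.82
ee_pos: [0.5565, 0.1462, 0.2273]
eef_rot: [0.71, 0.704, 0.001, 0.0]
ft_force: [-0.0, -0.4, -0.6]
width: 0.0824
```

Run:
```python
from h import *
p=eyes.camera("wrist");st()
bar(p,"blue",.118,(200,100,440,310))
plan([(.42,.38,.30,0)])
```

```text
t 65.88 pos [0.5559 0.1461 0.2259] R [[0.008, 1.0, 0.0], [1.0, -0.008, 0.001], [0.001, 0.0, -1.0]] F [-0.3 -0.1 -0.6] w 0.0843 q [-0.9   0.24  0.67  1.63 -0.16  1.32 -0.21]
bar box [ 307  193   22   89 1914] bright pct [133. 152. 154. 155. 157.]
rect mm [557.8 146.2] [62.7 14.7] 89.2
[0.582, -0.344, -0.185, 0.0, 0.0, -0.003] rows 3 -> [0.488 0.263 0.263]
[0.583, -0.342, -0.185, 0.0, 0.0, -0.003] rows 3 -> [0.42 0.38 0.3 ]
```

Seated along y like the others. I'll move the arm aside for a last check from the side and top cameras.

>>> {"op": "play_rows", "data": {
  "motion": [
    [0.2, -0.11, -0.06, 0, 0, 0, 100],
    [0.4, -0.23, -0.12, 0, 0, 0, 100],
    [0.582, -0.344, -0.185, 0, 0, 0, 100]
  ]
}}

```text
time: 66.25
ee_pos: [0.4864, 0.2642, 0.2618]
eef_rot: [0.71, 0.704, -0.001, -0.0]
ft_force: [0.4, -0.1, -0.1]
width: 0.0872
```

>>> {"op": "play_rows", "data": {
  "motion": [
    [0.2, -0.11, -0.06, 0, 0, 0, 100],
    [0.4, -0.23, -0.12, 0, 0, 0, 100],
    [0.583, -0.342, -0.185, 0, 0, 0, 100],
    [0.583, -0.342, -0.185, 0, 0, 0, 100],
    [0.583, -0.342, -0.185, 0, 0, 0, 100]
  ]
}}

```text
time: 66.88
ee_pos: [0.4207, 0.3793, 0.2988]
eef_rot: [0.71, 0.704, -0.001, 0.0]
ft_force: [0.7, -1.0, 0.5]
width: 0.0867
```

Run:
```python
from h import *
st()
a=eyes.camera("top");b=eyes.camera("side")
im=np.vstack([a["image"][150:400,120:540],b["image"][100:400,120:540]])
cv2.imwrite("pics/fin.png",cv2.cvtColor(im,cv2.COLOR_RGB2BGR))
Z=dict(nozzle_top=.143,saline_c=.075,pillpot_c=.04,cup_c=.03,carton_a_c=.022,carton_b_c=.025,amber_case_c=.015)
for k,z in Z.items():
    print(k,[(n,np.round(at_z(p,d["xy"],z),3)[:2]) for n,p in (("t",a),("s",b)) for d in eyes.landmark_of(p,k)[:1]])
```

```text
t 66.88 pos [0.4207 0.3793 0.2988] R [[0.009, 1.0, -0.001], [1.0, -0.009, -0.002], [-0.002, -0.001, -1.0]] F [ 0.7 -1.   0.5] w 0.0867 q [-1.25  0.18  0.51  1.52 -0.08  1.47 -0.75]
nozzle_top [('t', array([0.686, 0.041])), ('s', array([0.691, 0.036]))]
saline_c [('t', array([ 0.558, -0.096])), ('s', array([ 0.66 , -0.392]))]
pillpot_c [('t', array([0.502, 0.433])), ('s', array([0.499, 0.431]))]
cup_c [('t', array([ 0.72 , -0.303])), ('s', array([ 0.715, -0.304]))]
carton_a_c [('t', array([ 0.775, -0.182])), ('s', array([ 0.774, -0.179]))]
carton_b_c [('t', array([0.656, 0.428])), ('s', array([0.652, 0.435]))]
amber_case_c [('t', array([0.775, 0.123])), ('s', array([0.764, 0.122]))]
```

Run:
```python
from h import *
for c in ("top","side"):
    p=eyes.camera(c);im=p["image"].astype(int);R,G,B=im[...,0],im[...,1],im[...,2]
    exp=proj(p,[[.5597,-.0903,.118],[.5587,.028,.118],[.5577,.1463,.118]]) 
    print(c,"expected bar tops",np.round(exp).tolist())
    for nm,m in (("blue",(B>100)&(B>R+60)&(B>G+50)),("red",(R>130)&(G<70)&(B<70))):
        n,l,s,ce=cv2.connectedComponentsWithStats(m.astype(np.uint8))
        print(nm,[(np.round(ce[i]).tolist(),s[i,2:5].tolist()) for i in range(1,n) if 60<s[i,4]<2500])
```

```text
top expected bar tops [[368.0, 261.0], [317.0, 263.0], [266.0, 264.0]]
blue [([612.0, 203.0], [18, 15, 211]), ([494.0, 210.0], [13, 12, 114]), ([574.0, 211.0], [18, 15, 211]), ([261.0, 263.0], [16, 6, 76]), ([465.0, 323.0], [72, 88, 881]), ([463.0, 298.0], [28, 52, 511]), ([568.0, 285.0], [77, 15, 241]), ([577.0, 292.0], [23, 14, 182]), ([531.0, 356.0], [22, 62, 550]), ([464.0, 342.0], [16, 8, 67])]
red [([159.0, 173.0], [62, 3, 145]), ([179.0, 180.0], [40, 3, 83]), ([481.0, 331.0], [24, 12, 145])]
side expected bar tops [[343.0, 207.0], [342.0, 242.0], [341.0, 283.0]]
blue [([308.0, 62.0], [10, 10, 93]), ([312.0, 75.0], [11, 10, 97]), ([389.0, 89.0], [73, 53, 1178]), ([316.0, 90.0], [11, 12, 108]), ([308.0, 128.0], [10, 10, 83]), ([398.0, 173.0], [106, 66, 1896]), ([341.0, 293.0], [8, 28, 179])]
red [([407.0, 156.0], [10, 21, 100]), ([202.0, 413.0], [18, 57, 202])]
```

Run:
```python
from h import *
for c in ("top","side"):
    p=eyes.camera(c)
    for k,z in (("fresh1_c",.066),("fresh2_c",.066),("fresh3_c",.066),("spent1_c",.057),("spent2_c",.057),("spent3_c",.057)):
        print(c,k,[(round(d["p"],2),np.round(at_z(p,d["xy"],z),3)[:2].tolist()) for d in eyes.landmark_of(p,k) if d["p"]>.3])
st()
```

```text
top fresh1_c [(0.93, [0.558, -0.092])]
top fresh2_c [(0.88, [0.561, 0.15])]
top fresh3_c [(0.57, [0.56, 0.021])]
top spent1_c [(0.63, [0.401, -0.355]), (0.35, [0.564, 0.147])]
top spent2_c [(0.86, [0.47, -0.377]), (0.49, [0.709, 0.043])]
top spent3_c [(0.74, [0.552, -0.359])]
side fresh1_c []
side fresh2_c [(0.83, [0.548, 0.142])]
side fresh3_c [(0.78, [0.559, 0.033])]
side spent1_c [(0.88, [0.396, -0.364])]
side spent2_c [(0.96, [0.472, -0.391]), (0.49, [0.553, 0.162])]
side spent3_c [(0.81, [0.549, -0.378]), (0.52, [0.653, 0.446]), (0.44, [0.561, -0.108])]
t 68.47 pos [0.4206 0.3802 0.3   ] R [[0.008, 1.0, 0.0], [1.0, -0.008, 0.0], [0.0, 0.0, -1.0]] F [-0.3  0.5 -0.2] w 0.087 q [-1.25  0.18  0.5   1.52 -0.09  1.47 -0.75]
```

All cartridges are where they should be, so I'm handing in.

```bash
python3 -c "
from bench import job
print(job.close_job())"
```

```text
the job is handed in; nothing more can be done
None
```

The job is done and handed in at about 68 s of the allowed 210 s; the hand-in reports no verdict.

- **Spent cartridges:** All three were unlocked, lifted out and stood in the return tray. The camera pictures confirmed this.
- **Disinfecting:** With the docks empty, I pressed the nozzle cap to its stop. The tip went about 10 mm down and the force rose to 14.5 N. I then released the cap; I did not separately measure it springing back.
- **Fresh cartridges:** fresh1 is locked in dock 1, fresh3 in dock 2 and fresh2 in dock 3. All three handles lie along y. The wrist camera's bar sizes fit a seated cartridge in each dock. Docks 2 and 3 also resisted upward pulls of 11 N and 14 N; I did not pull on dock 1.

**What went wrong:**
- **Dock 2 insertion:** The lug caught on the slot edge, the wrist force reached about 60 N (limit 120 N), and the grip slipped a few millimetres. It then went in and locked.
- **First unlock:** I had to regrip because the fingers closed late.

**Final checks:**
- **Cartridges:** The top camera placed all six correctly. The side camera missed fresh1 in dock 1, and there were some stray low-confidence detections.
- **Bystanders:** They read within about 1 cm of where they started. The exception was one reading from the top camera that put the saline bottle on dock 1, which the side camera contradicted.
- **Last photo:** The final picture could not be viewed because the 16-picture limit was used up, so the end state rests on the numbers.

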